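# Feed a seat-frame slat under the staple guard with the push stick

## Task

Lay the loose wooden slat flat on the jig's open deck, in line with the feed channel, with its front end in the channel mouth but still short of the barred steel guard, and let go of it. Then take the push stick from its sloping rest and use the stick alone, with the gripper never touching the slat once it goes under the guard, to push the slat along the channel until it is fully home against the steel stop. Finally put the stick back in its rest as it stood, handle up, let go, and leave the other things on the bench undisturbed.

Things in the scene. Friction and masses are not known exactly. Their poses are not given: they have to be found in the camera images.
- slat: Loose plain light wooden slat, 100 (own x) x 30 (own y) x 24 mm (own z), about 55 g, lying flat on the bench to one side of the jig. Origin: centre of its underside. Its two ends are alike.
- jig: Feed jig, fixed: plywood deck 330 x 130 x 20 mm (own x -150 to +180, y -65 to +65). Origin on the bench surface; own x is the feed direction, away from the robot; z up. Deck open and flat from x=-150 to -58; funnel from -58 to -25; straight channel from -25 to +150. The slat slides by friction only, under 1 N. When home its centre is at x=+100, its rear end at x=+50, 30 mm in under the guard.
- mouth (a point): Point on the deck surface (20 mm above the bench), mid-channel, jig x=-25 mm, where the funnel ends and the straight channel begins. Channel: 36 mm wide between two wooden fences 14 mm thick that stand 16 mm above the deck. The funnel's fences, equally high, flare about 0.5 rad each side, to about 64 mm inside at x=-55.
- guard_edge (a point): Middle of the lower front edge of the barred steel guard: jig x=+20, 85 mm above the deck. The guard (4 mm bars, 14 mm gaps) covers x=20 to 150, y=-60 to 60 on four 8 mm posts (x=24 and 146, y=+-52); its top is 93 mm above the deck. To push the slat home below it the stick must lean, 25 to 40 degrees from vertical, its top towards the open deck.
- stop (a point): Point on the deck surface, mid-channel, at the face of the steel stop (jig x=+150 mm), which is 22 mm high. A grey staple head stands on the guard before it (x=104 to 140, up to 143 mm above the deck); its nose, 18 mm thick at x=122, y=0, reaches down to 63 mm above the deck.
- stick: Push stick, loose, about 70 g, 180 mm long: a wooden blade 16 (own x) x 22 mm (own y) with a rubber foot; from 100 to 180 mm above the foot a handle 28 (own x) x 24 mm (own y). Origin: centre of the foot's end face; own z runs up the stick to the handle's end. At the start it leans in its rest 30 degrees from vertical, handle up and towards the robot.
- stick_top (a point): Centre of the end face of the stick's handle, 180 mm from the foot along the stick.
- rest: Stick rest, fixed at the side of the jig: wooden base 150 x 80 x 10 mm (own x -55 to +95) with a sloping plywood trough. Origin on the bench surface; own x points away from the robot. The trough leans 30 degrees from vertical, top towards own -x; 38 mm wide inside, side walls 70 mm and back plate (under the stick, robot's side) 90 mm long. The stick just lies in it; it draws out along its length.
- seat (a point): Where the centre of the stick's foot end face rests, on the foot plate (rest x=+60, 30 mm above the bench).
- rest_top (a point): Where the centre of the handle's end face (stick_top) is when the stick stands in its rest.
- thread_cone: Bystander: pale cone of thread, 68 mm across, 115 mm high. Origin: centre of its underside.
- jar: Bystander: amber glass jar with steel cap, 60 mm across, 85 mm high. Origin: centre of its underside.
- chalk_box: Bystander: cardboard box 90 x 60 x 40 mm. Origin: centre of its underside.
Mind the look-alikes: they are no part of the job. Of the things like the stick, leave any that is green or pink; of the rest the larger one is meant.

How it is judged:
On the way, in this order (a step that is already met when the one before it is completed fails the run):
1. the slat lies flat on the deck in line with the channel (within 10 mm and 0.15 rad), its front end in the funnel or channel mouth and short of the guard, and the gripper has let go of it (x of slat in the frame of jig between -0.105 and -0.028 m and y of slat in the frame of jig between -0.01 and 0.01 m and angle between the x axis of slat and the x axis of jig, either way round below 0.15 rad and angle between the z axis of slat and the z axis of jig, either way round below 0.06 rad and contact force between the fingers and slat below 0.05 N and linear speed of slat below 0.01 m/s), for 0.2 s.
2. the stick, held by the fingers, touches the slat and has its front end pushed in under the guard (contact force between stick and slat above 0.03 N and contact force between the fingers and stick above 0.5 N and x of slat in the frame of jig above -0.02 m).
3. the slat has been pushed home: its end within 4 mm of the stop (x of slat in the frame of jig above 0.096 m and contact force between the fingers and stick above 0.5 N), for 0.1 s.
At the end, for the whole second after the job is handed in: The slat lies flat in the channel with its front end within 4 mm of the steel stop; the stick is back in its rest, handle up, its foot within 20 mm of the seat and its top within 25 mm of where it stood; both are at rest and released (x of slat in the frame of jig above 0.096 m and y of slat in the frame of jig between -0.006 and 0.006 m and angle between the x axis of slat and the x axis of jig, either way round below 0.1 rad and angle between the z axis of slat and the z axis of jig, either way round below 0.06 rad and distance between stick and seat below 0.02 m and distance between stick_top and rest_top below 0.025 m and linear speed of each of stick, slat below 0.02 m/s and contact force between the fingers and stick below 0.05 N); the robot touches nothing.
It fails at once if the gripper or arm touches the slat once its front end is under the guard (contact force between any of the fingers, the arm and slat above 0.1 N and x of slat in the frame of jig above -0.024 m and y of slat in the frame of jig between -0.03 and 0.03 m).
It fails at once if a bystander is moved by more than 25 mm (distance of any of thread_cone, jar, chalk_box from where it was at the start of the episode above 0.025 m).
It also fails if it takes over 72 s, if anything falls off the work surface, if the arm or the gripper's body presses on something with over 40 N, if the wrist force passes 120 N, or if a joint passes its speed limit or range.

## Robot

A 6-joint arm with a two-finger parallel gripper is mounted at the origin on the work surface. World frame = base frame: x ahead of the robot, y to its left, z up, the work surface at z = 0. Lengths are in m, angles in rad, forces in N, time in s.
With the tool pointing down it reaches from about 0.225 to 0.875 m from the base axis. Payload 3.4 kg.
Tool frame: the origin (TCP) lies on the centre line of the jaws, within the pads' length; the fingertips stand 19 mm ahead of it and the grasp point (between the pads) is the TCP; z points along the fingers, y is the direction in which the jaws open and shut (so a half turn about z gives the same grasp; the last joint's range is limited). The gripper opens to 85 mm and grips with 20 to 120 N. Pads are 22 mm wide; open, the fingers measure 114 mm over their backs; the gripper's body (76 mm by 85 mm) begins 54 mm behind the grasp point. The pads swing forward as they close: fully open they stand 13 mm farther back than shut.
Start: joints at [1.108, 0.276, 1.505, -0, 1.361, -0.121], TCP at [0.193, 0.542, 0.25] pointing down, gripper open.
Joint ranges: [-2.89, 2.89], [-0.75, 2.08], [0.22, 2.7], [-1.18, 4.32], [0.11, 2.71], [-2.7, 2.7]. Speed limits (rad/s): [2.57, 2.57, 3.14, 3.14, 3.14, 3.14].

## Interface

Orientations are given as a unit quaternion [x, y, z, w].
In Python, from rig import get_obs, get_image, hand_in, outline_of, place_of gives the robot as it stands.
- The arm moves only by the tool apply_moves, never from a script. Its arguments are lists of equal length, an entry for each row: "offset": the shift along the tool's x, y, z in cm, a list of three; "delta_rot": the turn, a rotation vector about the tool's x, y, z in degrees, a list of three; "claw": the closure, from 0 (fully open) to 1 (shut). In form: {"offset": [[x, y, z], ...], "delta_rot": [[ax, ay, az], ...], "claw": [claw, ...]}. A call has 1 to 5 rows; each row shifts and turns the pose as measured when the row begins, along the tool's axes as they then stand; what a row does not reach is not made up. A row lasts 1/8 s, in which the tool goes at most 62.5 mm and 10.7 degrees, less where a joint would pass 70% of its speed; a pose out of reach is approached as far as the arm can. A call is refused whole if a number of a shift passes 6.25 or a number of a turn 10.7, either way. A call with a gripper value outside its range is refused whole. The fingers move at their own pace and stop on an object; "grip_force" is the grip in N (left out, the last holds). Time passes only in rows, so rows that do not move let the fingers close. It gives the time, the measured TCP pose, the force and the opening at its end, in the units of the state.
- get_obs(): the state, without advancing time (a new reading comes with each control period).
- get_image(name): name is "side" or "top"; returns a dict with "frame" (384x512x3 uint8, blue, green, red), "intrinsics" (3x3 intrinsics, pixels), "k1" (the pictures are not rectified: a ray, as slopes to the right and down, at radius r is drawn at 1 + k1 r^2 times it, then the intrinsics apply), "rvec" (rotation vector, rad) and "tvec" (3), from world to camera coordinates, as OpenCV has them. Camera axes: x right, y down, z forward; pixel columns grow to the right and rows downward; lengths in m; the calibration is good to about 2 mm. A picture is of the moment at which its call begins. There is no depth.
- hand_in(): hands the job in, once; it reports no verdict.
Trained networks look in a picture, given as the dict that the camera call returned (one of the last four; its "shot" number tells which), for a name from the list of things; names that differ only in an ending like _2 or _b are one class to them, and where a whole thing is asked for, a point or a joint stands for the part that bears it (a point fixed in the world has none). Each returns a list of dicts, best first, with "score" (0 to 1); they miss things now and then, are a little off and sometimes report something else, mostly with a low value. They report only what shows in the picture. A call takes as long as a camera call. They do not tell look-alikes from the thing itself.
- outline_of(picture, thing): "pixels" (384x512 bool, what is visible of it) and "xy" ([column, row] in pixels, amid what is visible of it).
- place_of(picture, thing): "xy" ([column, row] in pixels: a listed point, or the origin of a listed thing).
The state is a dict: "t": time; "joint_pos": joint angles; "joint_velocities": joint speeds; "joint_efforts": joint torques, N m; "ee_pos": TCP position; "eef_rot": TCP orientation; "contact_force": force on the tool from outside, world axes, zero at the start; "moment": the same for the moment, N m; "gripper_width": finger opening in m.
Only numpy, scipy, OpenCV 4.12 (cv2) and the standard library are available. Lean on these libraries where they do the work, as an engineer would, in place of code of your own. Each camera call takes 0.05 s, during which the arm holds its last target.

## Working session

There is one attempt and no reset: what is moved stays moved. The work goes in short steps, Python scripts to look and compute and a tool call to move; the robot and the scene stay as the last step left them, time stands still between calls to the robot, and variables do not carry over. Pictures are saved under pics/ and viewed, and the job is handed in when it is done.

Besides the shell and the picture viewer there is one more tool, called by a JSON object that holds its "name" and its "arguments", one argument or row to a line. apply_moves: Moves the arm, as the interface text tells. Its arguments: {"type":"object","properties":{"offset":{"type":"array"},"delta_rot":{"type":"array"},"claw":{"type":"array"},"grip_force":{"type":"number"}},"required":["offset","delta_rot","claw"]}

```bash
ls; mkdir -p pics; python3 - <<'E'
from rig import *
import cv2
o=get_obs(); print(o)
for n in("side","top"):
    p=get_image(n); cv2.imwrite(f"pics/{n}0.png",p["frame"]); print(n,p["shot"],p["intrinsics"],p["k1"],p["rvec"],p["tvec"])
    for th in ["slat","jig","mouth","guard_edge","stop","stick","stick_top","rest","seat","rest_top","thread_cone","jar","chalk_box"]:
        print(th,[(round(d["score"],2),[round(float(v)) for v in d["xy"]]) for d in place_of(p,th)][:4])
E
```

```text
pics
{'t': 0.0, 'joint_pos': array([ 1.10800343e+00,  2.76599652e-01,  1.50613307e+00,  9.74609646e-06,
        1.36067493e+00, -1.21017282e-01]), 'joint_velocities': array([-0.00019845,  0.00018754,  0.00086181,  0.00066316, -0.00247717,
       -0.00186947]), 'joint_efforts': array([ 1.72593045e-03, -4.16766572e+01, -2.45815498e+01, -3.27581229e-04,
        1.07524145e-02, -4.05005403e-05]), 'ee_pos': array([0.1925107 , 0.5413018 , 0.24943704]), 'eef_rot': array([ 1.70058228e-01,  9.85433598e-01, -8.67735942e-04, -2.65720269e-04]), 'contact_force': array([-0.35610937, -0.42791501, -0.53258874]), 'moment': array([-0.05302853,  0.01600689,  0.00103295]), 'gripper_width': 0.08568480893340806}
side 1 [[375.0881857    0.         258.88508786]
 [  0.         375.0881857  191.36594174]
 [  0.           0.           1.        ]] 0.020957857070436573 [ 0.87783827 -2.50354322  1.10315002] [0.37020521 0.31390434 1.19094559]
slat [(0.6, [212, 274])]
jig [(0.85, [244, 202])]
mouth [(0.97, [247, 201])]
guard_edge [(0.75, [235, 180])]
stop [(0.64, [209, 188])]
stick [(0.61, [368, 186]), (0.49, [33
[... 329 characters left out ...]
-0.01070103206312423 [ 2.20360008 -2.15978739  0.04393847] [-0.02292404  0.51313158  1.27006264]
slat [(0.86, [172, 212]), (0.6, [267, 159])]
jig [(0.84, [266, 169]), (0.61, [270, 158]), (0.23, [358, 219])]
mouth [(0.58, [270, 177])]
guard_edge [(0.84, [269, 156]), (0.15, [136, 133])]
stop [(0.91, [255, 120])]
stick [(0.81, [310, 285]), (0.74, [388, 222]), (0.61, [343, 189])]
stick_top [(0.85, [416, 246]), (0.82, [359, 219]), (0.79, [362, 262]), (0.78, [410, 191])]
rest [(0.88, [341, 207])]
seat [(0.58, [344, 182])]
rest_top [(0.77, [356, 217]), (0.36, [344, 185])]
thread_cone [(0.98, [136, 130]), (0.39, [348, 185])]
jar [(0.94, [380, 140]), (0.17, [333, 121])]
chalk_box [(0.95, [331, 122])]
```

View pics/side0.png

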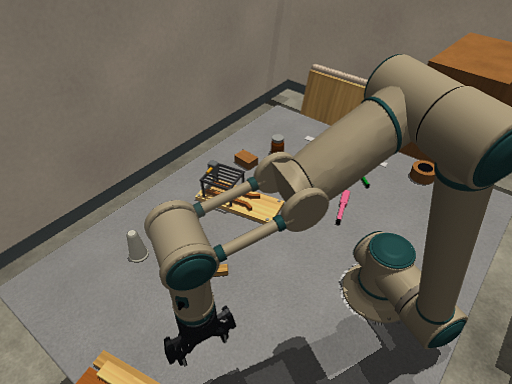

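View pics/top0.png

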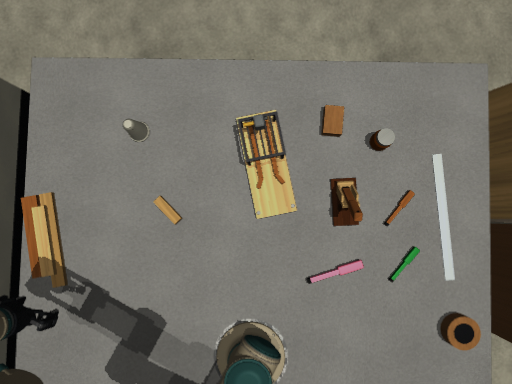

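```bash
python3 - <<'E'
import cv2,numpy as np
t=cv2.imread("pics/top0.png");s=cv2.imread("pics/side0.png")
cv2.imwrite("pics/crop_t.png",cv2.resize(t[110:310,280:440],None,fx=3,fy=3,interpolation=2)[:600])
cv2.imwrite("pics/crop_s.png",cv2.resize(s[120:270,180:380],None,fx=4,fy=4,interpolation=2)[:600])
E
```

```text
(no output)
```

The top view shows the jig from (248,112) to (285,215), the slat at (167,209) and the rest with a stick at (346,202). Stick-like things are a brown one at (400,207), green at (405,263) and pink at (335,271). In the side view the arm hides the rest.

View pics/crop_t.png

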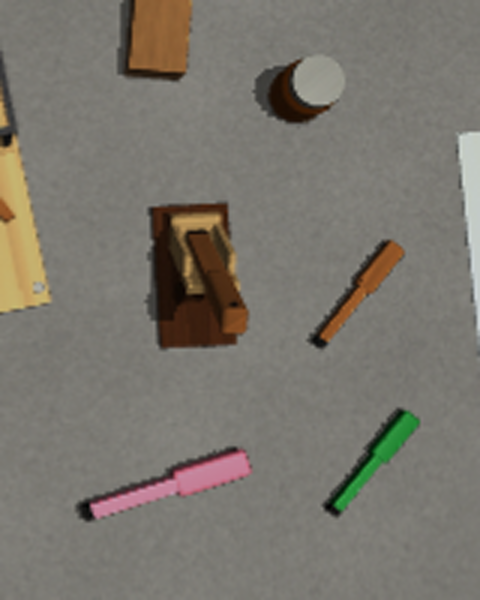

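```bash
cat > h.py <<'E'
import numpy as np, cv2
from rig import *
from scipy.spatial.transform import Rotation as R
def cam(p):
    Rm=cv2.Rodrigues(np.array(p["rvec"],float))[0]; t=np.array(p["tvec"],float).ravel(); return Rm,t
def proj(p,X):
    X=np.atleast_2d(X).astype(float); Rm,t=cam(p); c=X@Rm.T+t; s=c[:,:2]/c[:,2:]
    r2=(s**2).sum(1,keepdims=True); s=s*(1+p["k1"]*r2); K=np.array(p["intrinsics"]); return s*[K[0,0],K[1,1]]+[K[0,2],K[1,2]]
def back(p,uv,z):
    K=np.array(p["intrinsics"]); uv=np.atleast_2d(uv).astype(float)
    d=np.array([p["k1"],0,0,0.])
    s=cv2.undistortPoints(uv.reshape(-1,1,2),K,d).reshape(-1,2)
    Rm,t=cam(p); C=-Rm.T@t; D=np.c_[s,np.ones(len(s))]@Rm
    return C+D*((z-C[2])/D[:,2])[:,None]
E
python3 - <<'E'
from h import *
p=get_image("top"); cv2.imwrite("pics/top1.png",p["frame"])
import pickle; pickle.dump(p,open("top1.pkl","wb"))
for n,z in [("mouth",.02),("guard_edge",.105),("stop",.02),("seat",.03),("jig",0),("rest",0),("slat",0),("stick",.03),("rest_top",.186),("stick_top",.186),("thread_cone",0),("jar",0),("chalk_box",0)]:
    for d in place_of(p,n)[:4]: print(n,round(d["score"],2),d["xy"],back(p,d["xy"],z).round(4)[0])
m=outline_of(p,"slat")
for d in m:
    q=d["pixels"].astype(np.uint8); print(d["score"],d["xy"],q.sum())
    c=max(cv2.findContours(q,0,1)[0],key=cv2.contourArea)[:,0]
    w=back(p,c,.02)[:,:2]; print(cv2.minAreaRect(w.astype(np.float32)*1000))
for n in ["stick"]:
    for d in outline_of(p,n): 
        q=d["pixels"].astype(np.uint8);c=max(cv2.findContours(q,0,1)[0],key=cv2.contourArea); print(n,d["score"],d["xy"],q.sum(),cv2.minAreaRect((back(p,c[:,0],0.02)[:,:2]*1000).astype(np.float32)))
f=p["frame"]; cv2.imwrite("pics/c1.png",cv2.resize(f[95:235,225:375],None,fx=4,fy=4,interpolation=2))
E
```

```text
mouth 0.91 [270.5, 178.9] [ 0.5567 -0.0522  0.02  ]
guard_edge 0.89 [269.1, 157.2] [ 0.6131 -0.0459  0.105 ]
guard_edge 0.72 [257.9, 123.7] [ 0.7129 -0.0107  0.105 ]
stop 0.73 [258.4, 122.6] [ 0.7362 -0.0102  0.02  ]
seat 0.67 [356.8, 216.7] [ 0.443  -0.3223  0.03  ]
seat 0.59 [343.1, 185.7] [ 0.5388 -0.279   0.03  ]
jig 0.77 [266.7, 170.4] [ 0.5858 -0.0397  0.    ]
rest 0.74 [343.5, 206.6] [ 0.4744 -0.2865  0.    ]
rest 0.33 [346.7, 185.9] [ 0.5407 -0.2962  0.    ]
slat 0.53 [171.1, 213.8] [0.4402 0.2643 0.    ]
stick 0.89 [343.1, 184.5] [ 0.5425 -0.279   0.03  ]
stick 0.83 [386.6, 222.1] [ 0.4281 -0.4145  0.03  ]
stick 0.8 [389.0, 280.2] [ 0.2499 -0.4224  0.03  ]
stick 0.74 [307.0, 281.8] [ 0.2394 -0.1706  0.03  ]
rest_top 0.65 [356.3, 218.5] [ 0.4374 -0.286   0.186 ]
stick_top 0.87 [363.4, 262.3] [ 0.3194 -0.3059  0.186 ]
stick_top 0.78 [410.7, 193.9] [ 0.5074 -0.4336  0.186 ]
stick_top 0.73 [414.9, 246.2] [ 0.3657 -0.4448  0.186 ]
stick_top 0.67 [358.3, 216.8] [ 0.4421 -0.2914  0.186 ]
thread_cone 0.85 [138.4, 131.1] [0.7067 0.3803 0.    ]
jar 0.89 [379.5, 142.0] [ 0.6843 -0.4003  0.    ]
chalk_box 0.86 [332.8, 121.8] [ 0.7474 -0.25    0.    ]
chalk_box 0.7 [377.4, 138.9] [ 0.6942 -0.3935  0.    ]
0.8 [169.2, 210.4] 315
((453.54229736328125, 273.1482238769531), (101.85163116455078, 32.28704071044922), 44.226016998291016)
stick 0.84 [338.6, 273.1] 426 ((267.8653564453125, -257.1256103515625), (33.084022521972656, 176.88265991210938), 22.573936462402344)
stick 0.82 [401.9, 202.6] 227 ((474.26409912109375, -454.63153076171875), (23.000350952148438, 134.17430114746094), 50.78081130981445)
stick 0.82 [404.1, 260.1] 272 ((300.8683776855469, -468.663818359375), (26.067251205444336, 130.45303344726562), 46.806396484375)
stick 0.75 [351.5, 203.9] 340 ((483.885498046875, -306.9918518066406), (115.8228530883789, 33.724365234375), 27.000076293945312)
```

View pics/c1.png

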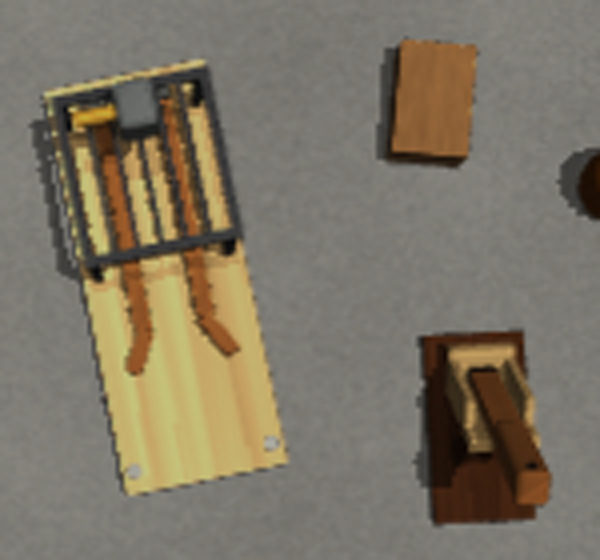

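```bash
cat > fit.py <<'E'
from h import *
import pickle
from scipy.optimize import least_squares
p=pickle.load(open("top1.pkl","rb"))
def fit(loc,uv,x0):
    loc=np.array(loc,float);uv=np.array(uv,float)
    def W(x): 
        c,s=np.cos(x[2]),np.sin(x[2]); return np.c_[x[0]+c*loc[:,0]-s*loc[:,1],x[1]+s*loc[:,0]+c*loc[:,1],loc[:,2]]
    r=least_squares(lambda x:(proj(p,W(x))-uv).ravel(),x0); print(r.x.round(4), r.fun.reshape(-1,2).round(2).tolist()); return r.x
o=np.array([225,95]); px=lambda L:np.array(L)/4.+o-0.375
if __name__=="__main__":
    Rm,t=cam(p); print("cam",-Rm.T@t)
    j=fit([[-.15,.065,.02],[-.15,-.065,.02],[.18,.065,.02],[.18,-.065,.02]],px([[130,495],[287,463],[46,93],[207,62]]),[.58,-.04,.2])
    r=fit([[.095,.04,.01],[.095,-.04,.01],[-.055,.04,.01],[-.055,-.04,.01]],px([[420,336],[523,331],[435,523],[533,517]]),[.48,-.28,0])
    M=lambda x,l:np.array([x[0]+np.cos(x[2])*l[0]-np.sin(x[2])*l[1],x[1]+np.sin(x[2])*l[0]+np.cos(x[2])*l[1],l[2]])
    seat=M(r,[.06,0,.03]); top=M(r,[.06-.09,0,.03+.1559])
    print("seat",seat,"top",top); print((proj(p,[seat,top,M(j,[-.025,0,.02]),M(j,[.02,0,.105]),M(j,[.15,0,.02])])-o)*4)
    f=p["frame"].copy(); f=cv2.resize(f[95:235,225:375],None,fx=4,fy=4,interpolation=2)
    def dr(P,col):
        q=((proj(p,P)-o+.5)*4).astype(int); cv2.polylines(f,[q],False,col,1)
    u=M(r,[-.5,0,.866])-np.array([r[0],r[1],0]); ex=M(r,[.866,0,.5])-np.array([r[0],r[1],0]); ey=M(r,[0,1,0])-np.array([r[0],r[1],0])
    def box(z0,z1,a,b,col):
        for z in(z0,z1): dr([seat+u*z+ex*sx*a+ey*sy*b for sx,sy in[(1,1),(1,-1),(-1,-1),(-1,1),(1,1)]],col)
        for sx,sy in[(1,1),(1,-1),(-1,-1),(-1,1)]: dr([seat+u*z+ex*sx*a+ey*sy*b for z in(z0,z1)],col)
    box(0,.1,.008,.011,(0,255,0)); box(.1,.18,.014,.012,(255,255,0))
    for y in(.018,-.018): dr([M(j,[-.025,y,.036]),M(j,[.15,y,.036])],(255,0,255))
    for y in(1,-1): dr([M(j,[-.025,y*.018,.036]),M(j,[-.055,y*.032,.036])],(255,0,255))
    dr([M(j,[a,b,.113]) for a,b in[(.02,.06),(.02,-.06),(.15,-.06),(.15,.06),(.02,.06)]],(0,0,255))
    cv2.imwrite("pics/fit1.png",f)
E
python3 fit.py
```

```text
cam [ 0.43725856 -0.03815208  1.29778196]
[ 0.5899 -0.0416  0.2189] [[-0.58, 0.62], [0.74, 0.45], [0.09, -0.38], [-0.26, -0.73]]
[ 0.4712 -0.2877  0.0747] [[0.25, -0.27], [-0.29, -0.42], [-0.42, 0.27], [0.46, 0.4]]
seat [ 0.53103599 -0.28325836  0.03      ] top [ 0.44128679 -0.28997259  0.1859    ]
[[477.76119384 372.77812269]
 [531.0917187  488.35350853]
 [175.67488437 324.33650469]
 [164.60157435 253.50161491]
 [132.05055891 110.11695228]]
```

View pics/fit1.png

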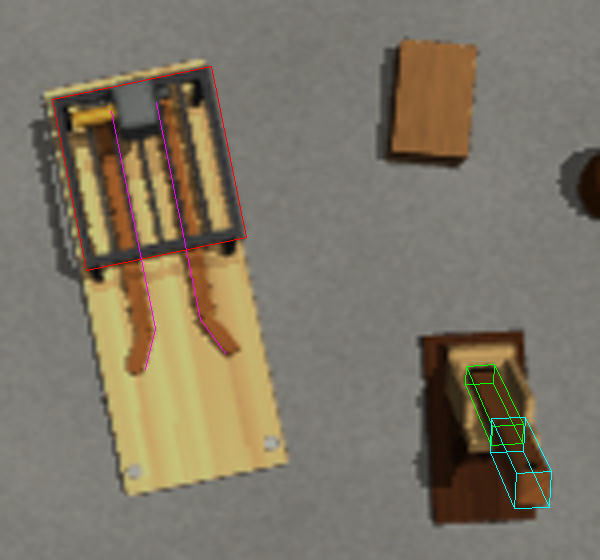

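Which stick is meant:
- In the rest at (346,202): brown, leaning, 180 mm long as predicted. This one is meant.
- Loose at (400,207): brown, only about 134 mm long, so it is the smaller look-alike.
- Green (405,263) and pink (335,271): excluded by colour.

The enlarged crop confirms this, and the 180 mm model overlays the stick in the rest. I'll do the slat first.

```bash
cat >> h.py <<'E'
import json
def tool(yaw_y,tilt=0.):
    """tool y horizontal at angle yaw_y; untilted z down; tilt>0: z leans to (heading) forward = y rotated -> direction having +x component"""
    y=np.array([np.cos(yaw_y),np.sin(yaw_y),0]); f=np.array([-y[1],y[0],0]); 
    if f[0]<0: f=-f
    z=np.sin(tilt)*f+np.array([0,0,-np.cos(tilt)]); x=np.cross(y,z); return R.from_matrix(np.c_[x,y,z])
def plan(pos,Rt,n,claw=0,start=None):
    o=get_obs(); P=np.array(o["ee_pos"]); Q=R.from_quat(o["eef_rot"])
    if start is not None: P,Q=start
    rv=(Q.inv()*Rt).as_rotvec(); d=np.array(pos)-P
    print("at",P.round(4),"dist",np.linalg.norm(d).round(4),"rot deg",np.degrees(rv).round(1))
    off=[];rot=[]
    for k in range(n):
        q=Q*R.from_rotvec(rv*k/n)
        off.append((q.inv().apply(d/n)*100).round(2).tolist()); rot.append(np.degrees(rv/n).round(1).tolist())
    for k in range(0,n,5): print(json.dumps({"offset":off[k:k+5],"delta_rot":rot[k:k+5],"claw":[claw]*len(off[k:k+5])}))
def st():
    o=get_obs(); q=R.from_quat(o["eef_rot"]); print("t",round(o["t"],2),"p",o["ee_pos"].round(4),"y_ang",np.arctan2(*q.as_matrix()[[1,0],1]).round(4),"z",q.as_matrix()[:,2].round(3),"w",round(o["gripper_width"],4),"F",o["contact_force"].round(2),"j",o["joint_pos"].round(2))
E
python3 -c "
from h import *
plan([.4536,.275,.12],tool(-.799),11)"
```

```text
at [0.1927 0.5418 0.2503] dist 0.3952 rot deg [  0.   -0.  116.2]
{"offset": [[-3.05, -1.49, 1.18], [-3.27, -0.91, 1.18], [-3.38, -0.29, 1.18], [-3.38, 0.33, 1.18], [-3.26, 0.95, 1.18]], "delta_rot": [[0.0, -0.0, 10.6], [0.0, -0.0, 10.6], [0.0, -0.0, 10.6], [0.0, -0.0, 10.6], [0.0, -0.0, 10.6]], "claw": [0, 0, 0, 0, 0]}
{"offset": [[-3.03, 1.53, 1.18], [-2.7, 2.06, 1.18], [-2.27, 2.52, 1.18], [-1.77, 2.89, 1.18], [-1.21, 3.17, 1.18]], "delta_rot": [[0.0, -0.0, 10.6], [0.0, -0.0, 10.6], [0.0, -0.0, 10.6], [0.0, -0.0, 10.6], [0.0, -0.0, 10.6]], "claw": [0, 0, 0, 0, 0]}
{"offset": [[-0.61, 3.34, 1.18]], "delta_rot": [[0.0, -0.0, 10.6]], "claw": [0]}
```

{"name": "apply_moves", "arguments": {
  "offset": [
    [-3.05,-1.5,1.2],
    [-3.3,-0.9,1.2],
    [-3.4,-0.3,1.2],
    [-3.4,0.3,1.2],
    [-3.3,0.95,1.2]
  ],
  "delta_rot": [
    [0,0,10.6],
    [0,0,10.6],
    [0,0,10.6],
    [0,0,10.6],
    [0,0,10.6]
  ],
  "claw": [0,0,0,0,0]
}}

```text
t: 2.82
ee_pos: [0.313, 0.4179, 0.1898]
eef_rot: [0.598, 0.801, 0.003, -0.0]
contact_force: [0.1, 0.2, -0.5]
gripper_width: 0.0856
```

{"name": "apply_moves", "arguments": {
  "offset": [
    [-3.0,1.5,1.2],
    [-2.7,2.1,1.2],
    [-2.3,2.5,1.2],
    [-1.8,2.9,1.2],
    [-1.2,3.2,1.2]
  ],
  "delta_rot": [
    [0,0,10.6],
    [0,0,10.6],
    [0,0,10.6],
    [0,0,10.6],
    [0,0,10.6]
  ],
  "claw": [0,0,0,0,0]
}}

```text
t: 3.45
ee_pos: [0.4333, 0.2898, 0.1285]
eef_rot: [0.896, 0.445, 0.004, -0.002]
contact_force: [-0.5, 0.8, -0.1]
gripper_width: 0.0854
```

```bash
python3 -c "
from h import *
st(); plan([.4536,.275,.12],tool(-.799),4)
p=get_image('side'); cv2.imwrite('pics/s2.png',p['frame']); print(p['shot'])
for n in ['slat','mouth','guard_edge','stop','stick','stick_top','seat','rest_top','rest']: print(n,[(round(d['score'],2),d['xy']) for d in place_of(p,n)])
cv2.imwrite('pics/s2c.png',cv2.resize(p['frame'][120:270,180:380],None,fx=4,fy=4,interpolation=2))
import pickle; pickle.dump(p,open('side2.pkl','wb'))
"
```

```text
t 3.45 p [0.4333 0.2898 0.1285] y_ang -0.6495 z [ 0.005  0.006 -1.   ] w 0.0854 F [-0.52  0.8  -0.14] j [0.45 0.29 1.81 0.   1.03 1.1 ]
at [0.4333 0.2898 0.1285] dist 0.0265 rot deg [-0.  -0.5  8.6]
{"offset": [[0.01, 0.63, 0.21], [0.04, 0.63, 0.21], [0.06, 0.63, 0.21], [0.08, 0.62, 0.21]], "delta_rot": [[-0.0, -0.1, 2.1], [-0.0, -0.1, 2.1], [-0.0, -0.1, 2.1], [-0.0, -0.1, 2.1]], "claw": [0, 0, 0, 0]}
4
slat [(0.79, [213.5, 272.4]), (0.56, [234.4, 180.6])]
mouth [(0.59, [251.1, 201.9])]
guard_edge []
stop [(0.97, [210.8, 189.8]), (0.69, [249.3, 200.9])]
stick [(0.67, [289.3, 170.1]), (0.67, [338.6, 223.1]), (0.53, [330.8, 172.9]), (0.21, [294.0, 171.4])]
stick_top [(0.56, [318.6, 150.2]), (0.47, [311.1, 148.4]), (0.45, [349.7, 193.2])]
seat [(0.87, [290.6, 172.5])]
rest_top []
rest [(0.64, [300.8, 184.1])]
```

View pics/s2.png

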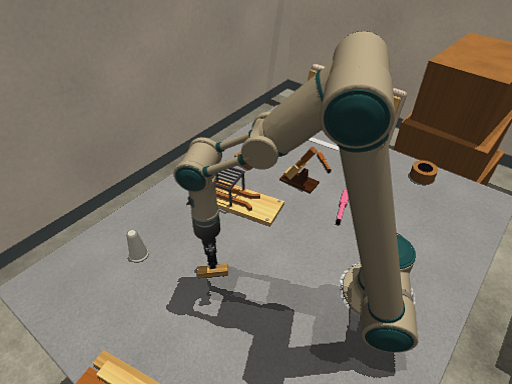

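The side view now shows the rest at about (300,180) and the jig at (240,200). The gripper is above the slat at (212,270).

```bash
python3 - <<'E'
from h import *
import pickle,fit
p=pickle.load(open('side2.pkl','rb'))
j=np.array([.5899,-.0416,.2189]); r=np.array([.4712,-.2877,.0747])
M=lambda x,l:np.array([x[0]+np.cos(x[2])*l[0]-np.sin(x[2])*l[1],x[1]+np.sin(x[2])*l[0]+np.cos(x[2])*l[1],l[2]])
o=np.array([200,130]);f=cv2.resize(p['frame'][130:230,200:340],None,fx=5,fy=5,interpolation=2)
g=f.copy()
def dr(P,col):
    cv2.polylines(g,[((proj(p,P)-o+.5)*5).astype(int)],False,col,1)
for z in (0,.02): dr([M(j,[a,b,z]) for a,b in[(-.15,.065),(-.15,-.065),(.18,-.065),(.18,.065),(-.15,.065)]],(0,255,0))
dr([M(r,[a,b,.01]) for a,b in[(-.055,.04),(-.055,-.04),(.095,-.04),(.095,.04),(-.055,.04)]],(0,255,0))
B=lambda z,a,b:M(r,[.06-.5*z+.866*a,b,.03+.866*z+.5*a])
for z0,z1,a,b in[(0,.1,.008,.011),(.1,.18,.014,.012)]:
    for z in(z0,z1): dr([B(z,a*s,b*t) for s,t in[(1,1),(1,-1),(-1,-1),(-1,1),(1,1)]],(255,255,0))
    for s,t in[(1,1),(1,-1),(-1,-1),(-1,1)]: dr([B(z0,a*s,b*t),B(z1,a*s,b*t)],(255,255,0))
cv2.imwrite('pics/s2f.png',g); cv2.imwrite('pics/s2g.png',f)
E
```

```text
(no output)
```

View pics/s2f.png

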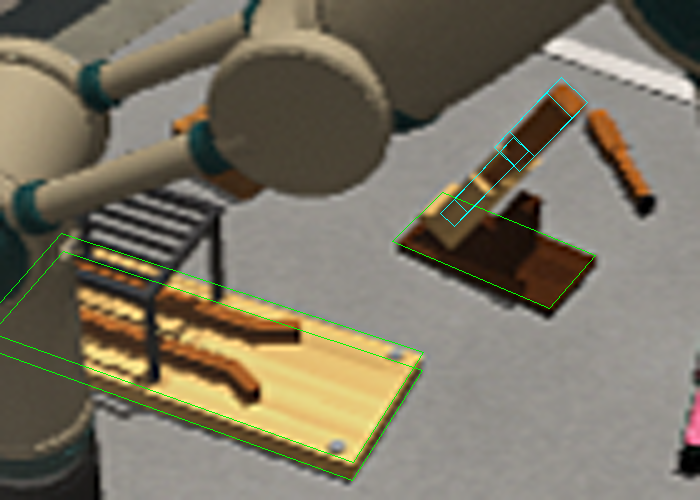

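View pics/s2g.png

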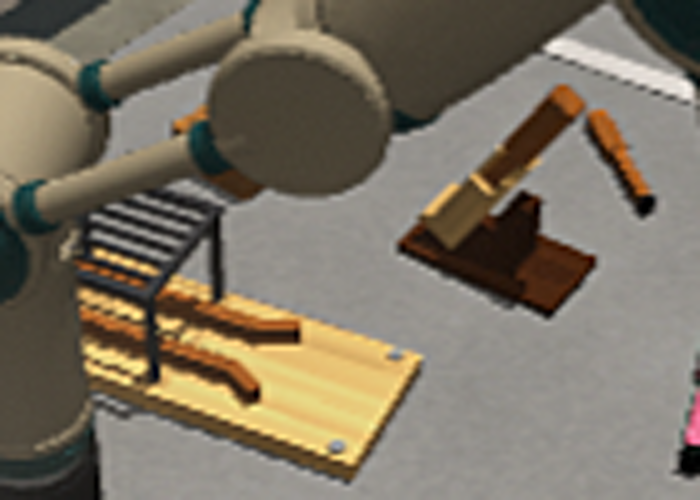

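The predicted outlines of jig, rest and stick match the side view to about 1 px. I'll go down on the slat, gripping 10 mm behind its centre.

```bash
python3 -c "
from h import *
g=np.array([.4536,.275])-.010*np.array([np.cos(.7715),np.sin(.7715)])
plan([*g,.024],tool(-.799),5)"
```

```text
at [0.4319 0.2913 0.1291] dist 0.1086 rot deg [-0.  -0.5  9. ]
{"offset": [[-0.22, 0.51, 2.1], [-0.2, 0.52, 2.1], [-0.18, 0.52, 2.1], [-0.16, 0.53, 2.1], [-0.14, 0.53, 2.1]], "delta_rot": [[-0.0, -0.1, 1.8], [-0.0, -0.1, 1.8], [-0.0, -0.1, 1.8], [-0.0, -0.1, 1.8], [-0.0, -0.1, 1.8]], "claw": [0, 0, 0, 0, 0]}
```

{"name": "apply_moves", "arguments": {
  "offset": [
    [-0.2,0.8,1.5],
    [-0.2,0.7,2.0],
    [-0.2,0.5,2.0],
    [-0.2,0.4,2.0],
    [-0.1,0.2,2.0]
  ],
  "delta_rot": [
    [0,0,3],
    [0,0,3],
    [0,0,2],
    [0,0,1],
    [0,0,0]
  ],
  "claw": [0,0,0,0,0]
}}

```text
t: 4.58
ee_pos: [0.4472, 0.268, 0.03]
eef_rot: [0.928, 0.372, 0.005, -0.002]
contact_force: [0.0, -0.0, -0.7]
gripper_width: 0.0851
```

```bash
python3 -c "
from h import *
st()
g=np.array([.4536,.275])-.010*np.array([np.cos(.7715),np.sin(.7715)])
plan([*g,.024],tool(-.799),2)
p=get_image('side'); cv2.imwrite('pics/s3c.png',cv2.resize(p['frame'][200:320,150:310],None,fx=4,fy=4,interpolation=2))"
```

```text
t 4.58 p [0.4472 0.268  0.03  ] y_ang -0.8082 z [ 0.008  0.007 -1.   ] w 0.0851 F [ 0.03 -0.   -0.73] j [0.4  0.42 1.93 0.   0.79 1.21]
at [0.4472 0.268  0.03  ] dist 0.006 rot deg [ 0.  -0.6 -0.5]
{"offset": [[-0.03, -0.03, 0.3], [-0.03, -0.03, 0.3]], "delta_rot": [[0.0, -0.3, -0.3], [0.0, -0.3, -0.3]], "claw": [0, 0]}
```

View pics/s3c.png

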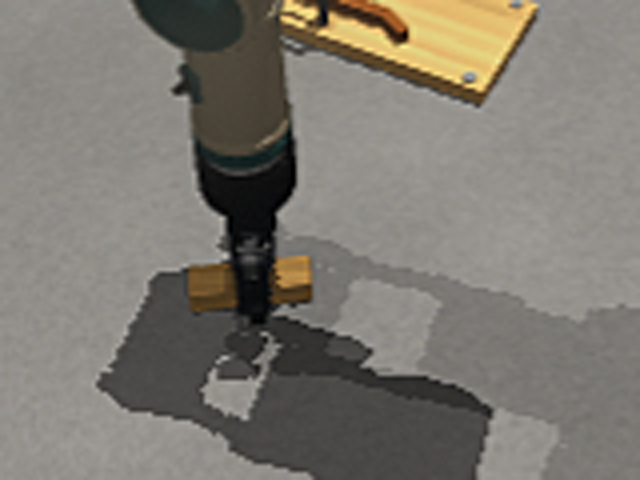

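The fingers straddle the slat (crop x 190 to 312, fingers at 252). Closing now.

{"name": "apply_moves", "arguments": {
  "offset": [
    [0,0,0.4],
    [0,0,0.2],
    [0,0,0],
    [0,0,0],
    [0,0,0]
  ],
  "delta_rot": [
    [0,-0.5,0],
    [0,0,0],
    [0,0,0],
    [0,0,0],
    [0,0,0]
  ],
  "claw": [0,0.4,0.8,0.8,0.8],
  "grip_force": 30
}}

```text
t: 5.25
ee_pos: [0.4462, 0.2674, 0.0219]
eef_rot: [0.928, 0.372, -0.001, 0.0]
contact_force: [0.4, 0.4, -0.4]
gripper_width: 0.0294
```

{"name": "apply_moves", "arguments": {
  "offset": [
    [0,0,0],
    [0,0,-3],
    [0,0,-4]
  ],
  "delta_rot": [
    [0,0,0],
    [0,0,0],
    [0,0,0]
  ],
  "claw": [0.8,0.8,0.8]
}}

```text
t: 5.62
ee_pos: [0.4439, 0.2664, 0.0907]
eef_rot: [0.928, 0.371, -0.005, 0.0]
contact_force: [1.1, 0.4, -1.3]
gripper_width: 0.0297
```

```bash
python3 -c "
from h import *
st()
p=get_image('top'); cv2.imwrite('pics/t4.png',cv2.resize(p['frame'][160:260,120:240],None,fx=5,fy=5,interpolation=2))
p=get_image('side'); cv2.imwrite('pics/s4.png',cv2.resize(p['frame'][200:320,150:310],None,fx=4,fy=4,interpolation=2))"
```

```text
t 5.62 p [0.4439 0.2664 0.0907] y_ang -0.8096 z [-0.009 -0.004 -1.   ] w 0.0297 F [ 1.14  0.38 -1.3 ] j [0.41 0.34 1.85 0.   0.96 1.22]
```

View pics/t4.png

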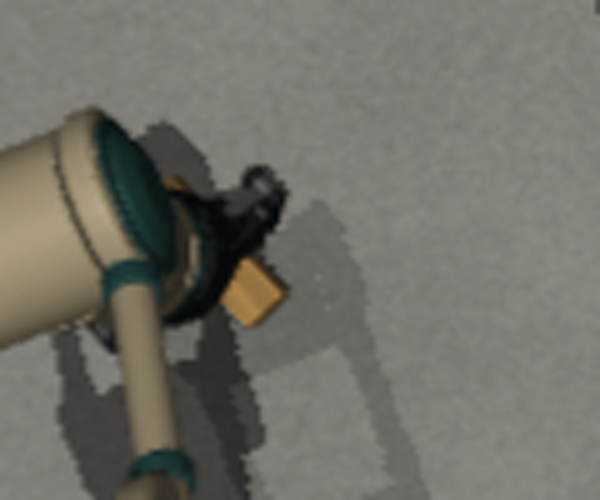

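View pics/s4.png

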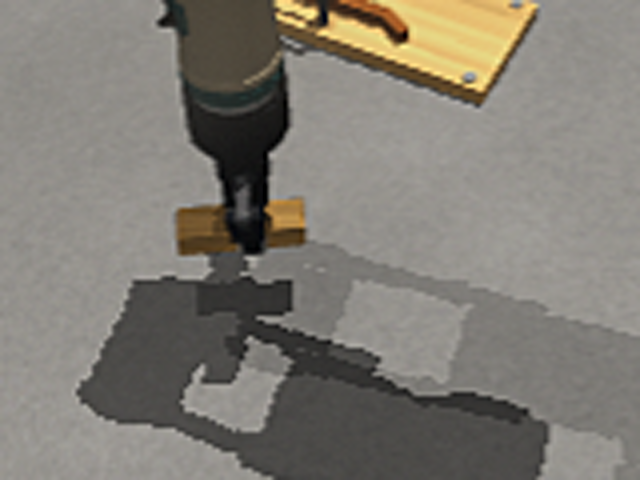

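```bash
python3 -c "
from h import *
p=get_image('top')
w=back(p,np.array([[287,290],[250,322]])/5.+[120,160]-.4,.091)
print(w, np.linalg.norm(w[0]-w[1])); m=w.mean(0)[:2]; o=get_obs(); print(m, o['ee_pos'], np.linalg.norm(m-o['ee_pos'][:2]), np.arctan2(*(o['ee_pos'][:2]-m)[::-1]))"
```

```text
[[0.42904007 0.22499754 0.091     ]
 [0.40955007 0.24653287 0.091     ]] 0.029045322293805746
[0.41929507 0.2357652 ] [0.44614665 0.26740976 0.09268476] 0.041501634353222884 0.8671520525071681
```

```bash
python3 -c "
from h import *
plan([.4986,-.0619,.11],tool(-1.352),8,.8)"
```

```text
at [0.4461 0.2674 0.0927] dist 0.3339 rot deg [-0.   0.1 31.1]
{"offset": [[-2.37, 3.43, -0.21], [-2.13, 3.58, -0.22], [-1.88, 3.72, -0.22], [-1.62, 3.84, -0.22], [-1.36, 3.94, -0.22]], "delta_rot": [[-0.0, 0.0, 3.9], [-0.0, 0.0, 3.9], [-0.0, 0.0, 3.9], [-0.0, 0.0, 3.9], [-0.0, 0.0, 3.9]], "claw": [0.8, 0.8, 0.8, 0.8, 0.8]}
{"offset": [[-1.09, 4.02, -0.22], [-0.81, 4.09, -0.22], [-0.53, 4.13, -0.22]], "delta_rot": [[-0.0, 0.0, 3.9], [-0.0, 0.0, 3.9], [-0.0, 0.0, 3.9]], "claw": [0.8, 0.8, 0.8]}
```

{"name": "apply_moves", "arguments": {
  "offset": [
    [-2.4,3.4,-0.2],
    [-2.1,3.6,-0.2],
    [-1.9,3.7,-0.2],
    [-1.6,3.8,-0.2],
    [-1.4,3.9,-0.2]
  ],
  "delta_rot": [
    [0,0,3.9],
    [0,0,3.9],
    [0,0,3.9],
    [0,0,3.9],
    [0,0,3.9]
  ],
  "claw": [0.8,0.8,0.8,0.8,0.8]
}}

```text
t: 6.4
ee_pos: [0.474, 0.0587, 0.0976]
eef_rot: [0.978, 0.207, -0.005, -0.0]
contact_force: [1.0, -0.3, -1.2]
gripper_width: 0.0294
```

{"name": "apply_moves", "arguments": {
  "offset": [
    [-1.1,4.0,-0.2],
    [-0.8,4.1,-0.2],
    [-0.5,4.1,-0.2],
    [0,0,0]
  ],
  "delta_rot": [
    [0,0,3.9],
    [0,0,3.9],
    [0,0,3.9],
    [0,0,0]
  ],
  "claw": [0.8,0.8,0.8,0.8]
}}

```text
t: 6.9
ee_pos: [0.4903, -0.0704, 0.0987]
eef_rot: [0.995, 0.1, -0.009, -0.001]
contact_force: [0.2, 0.0, -1.0]
gripper_width: 0.0296
```

```bash
python3 -c "
from h import *
st();plan([.4986,-.0619,.06],tool(-1.352),4,.8)"
```

```text
t 6.9 p [ 0.4903 -0.0704  0.0987] y_ang -1.3698 z [-0.018  0.    -1.   ] w 0.0296 F [ 0.24  0.04 -0.97] j [-0.28  0.3   1.89 -0.01  0.97  1.09]
at [ 0.4903 -0.0704  0.0987] dist 0.0405 rot deg [-0.2  1.  -1. ]
{"offset": [[0.26, -0.16, 0.96], [0.26, -0.16, 0.96], [0.26, -0.16, 0.97], [0.25, -0.16, 0.97]], "delta_rot": [[-0.1, 0.2, -0.3], [-0.1, 0.2, -0.3], [-0.1, 0.2, -0.3], [-0.1, 0.2, -0.3]], "claw": [0.8, 0.8, 0.8, 0.8]}
```

{"name": "apply_moves", "arguments": {
  "offset": [
    [0.3,-0.4,1.0],
    [0.3,-0.3,1.0],
    [0.2,-0.2,1.0],
    [0.1,0,0.8]
  ],
  "delta_rot": [
    [0,0.5,-0.5],
    [0,0.5,-0.5],
    [0,0,0],
    [0,0,0]
  ],
  "claw": [0.8,0.8,0.8,0.8]
}}

```text
t: 7.4
ee_pos: [0.4945, -0.0555, 0.0561]
eef_rot: [0.994, 0.111, -0.002, -0.004]
contact_force: [-0.7, 1.0, -0.9]
gripper_width: 0.0294
```

```bash
python3 -c "
from h import *
st();plan([.4986,-.0619,.0425],tool(-1.352),3,.8)
p=get_image('side'); cv2.imwrite('pics/s5.png',cv2.resize(p['frame'][130:240,190:320],None,fx=5,fy=5,interpolation=2))"
```

```text
t 7.4 p [ 0.4945 -0.0555  0.0561] y_ang -1.3479 z [-0.005  0.007 -1.   ] w 0.0294 F [-0.7   0.96 -0.94] j [-0.26  0.36  1.94  0.01  0.85  1.09]
at [ 0.4945 -0.0555  0.0561] dist 0.0156 rot deg [-0.4  0.2  0.2]
{"offset": [[0.09, 0.24, 0.45], [0.09, 0.24, 0.45], [0.09, 0.24, 0.45]], "delta_rot": [[-0.1, 0.1, 0.1], [-0.1, 0.1, 0.1], [-0.1, 0.1, 0.1]], "claw": [0.8, 0.8, 0.8]}
```

View pics/s5.png

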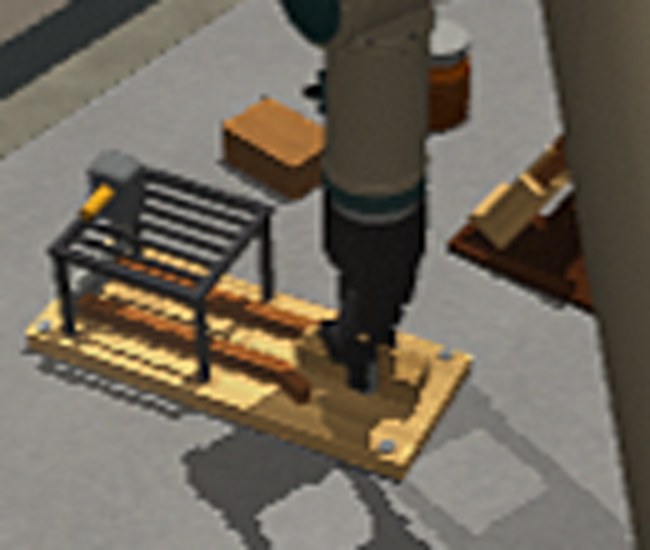

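The slat is just above the deck, pointing into the funnel. I'll trim it sideways and set it down.

{"name": "apply_moves", "arguments": {
  "offset": [
    [0.1,0.5,0.1],
    [0,0.2,0.4],
    [0,0,0.5]
  ],
  "delta_rot": [
    [-0.3,0,0],
    [0,0,0],
    [0,0,0]
  ],
  "claw": [0.8,0.8,0.8]
}}

```text
t: 7.82
ee_pos: [0.4975, -0.0624, 0.0451]
eef_rot: [0.994, 0.112, -0.002, -0.001]
contact_force: [1.1, -1.0, 0.2]
gripper_width: 0.0298
```

```bash
python3 -c "
from h import *
st();plan([.4986,-.0619,.042],tool(-1.352),2,.8)"
```

```text
t 7.83 p [ 0.4975 -0.0624  0.0451] y_ang -1.3472 z [-0.004  0.001 -1.   ] w 0.0298 F [ 1.13 -1.01  0.19] j [-0.26  0.38  1.95  0.    0.82  1.08]
at [ 0.4975 -0.0624  0.0451] dist 0.0033 rot deg [-0.1  0.2  0.3]
{"offset": [[0.06, -0.01, 0.15], [0.06, -0.01, 0.15]], "delta_rot": [[-0.1, 0.1, 0.1], [-0.1, 0.1, 0.1]], "claw": [0.8, 0.8]}
```

{"name": "apply_moves", "arguments": {
  "offset": [
    [0,0,0.2],
    [0,0,0.1],
    [0,0,0]
  ],
  "delta_rot": [
    [0,0,0],
    [0,0,0],
    [0,0,0]
  ],
  "claw": [0.8,0.8,0.8]
}}

```text
t: 8.2
ee_pos: [0.4974, -0.0626, 0.0417]
eef_rot: [0.994, 0.111, -0.002, -0.001]
contact_force: [1.1, -0.2, -1.0]
gripper_width: 0.0299
```

```bash
python3 -c "
from h import *
st()"
```

```text
t 8.2 p [ 0.4974 -0.0626  0.0417] y_ang -1.3478 z [-0.004  0.001 -1.   ] w 0.0299 F [ 1.06 -0.24 -1.01] j [-0.26  0.38  1.95  0.    0.81  1.08]
```

{"name": "apply_moves", "arguments": {
  "offset": [
    [0,0,0.05],
    [0,0,0],
    [0,0,0],
    [0,0,-1.5],
    [0,0,-4]
  ],
  "delta_rot": [
    [0,0,0],
    [0,0,0],
    [0,0,0],
    [0,0,0],
    [0,0,0]
  ],
  "claw": [0.55,0.4,0.4,0.4,0.4]
}}

```text
t: 8.82
ee_pos: [0.4955, -0.0621, 0.095]
eef_rot: [0.994, 0.111, -0.005, -0.002]
contact_force: [0.8, -0.6, 0.9]
gripper_width: 0.0514
```

{"name": "apply_moves", "arguments": {
  "offset": [
    [0,0,-5],
    [0,0,-6],
    [0,3,-2]
  ],
  "delta_rot": [
    [0,0,0],
    [0,0,0],
    [0,0,0]
  ],
  "claw": [0.2,0,0]
}}

```text
t: 9.2
ee_pos: [0.5033, -0.0908, 0.2302]
eef_rot: [0.994, 0.113, -0.004, -0.002]
contact_force: [0.9, -0.2, -0.5]
gripper_width: 0.0853
```

```bash
python3 -c "
from h import *
st()
for n,a,b in(('side',(130,240),(190,320)),('top',(95,235),(225,375))):
    p=get_image(n); f=p['frame'];cv2.imwrite('pics/%s6.png'%n,cv2.resize(f[a[0]:a[1],b[0]:b[1]],None,fx=4,fy=4,interpolation=2))
"
```

```text
t 9.2 p [ 0.5033 -0.0908  0.2302] y_ang -1.3453 z [-0.008  0.003 -1.   ] w 0.0853 F [ 0.89 -0.22 -0.52] j [-0.31  0.2   1.66  0.    1.29  1.03]
```

View pics/side6.png

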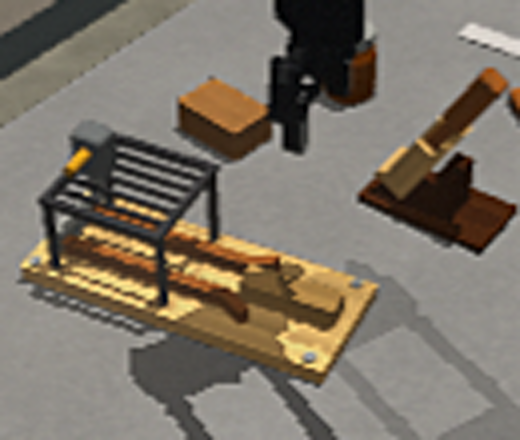

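View pics/top6.png

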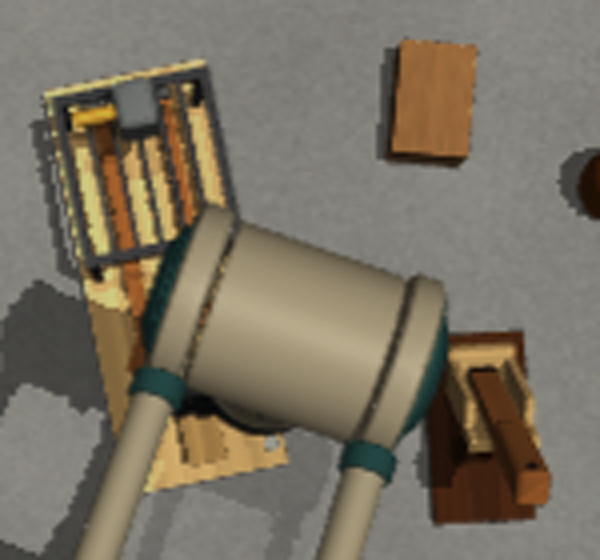

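The slat lies flat on the deck, in line and clear of the guard. Next is the stick, approached from above along its own axis.

```bash
python3 -c "
from h import *
plan([.4064,-.2926,.26],tool(-1.496,np.radians(30)),7,0)"
```

```text
at [ 0.5045 -0.0938  0.2292] dist 0.2238 rot deg [-2.3 30.4  8.2]
{"offset": [[-1.99, 2.46, -0.43], [-1.91, 2.5, -0.56], [-1.81, 2.55, -0.69], [-1.7, 2.59, -0.81], [-1.58, 2.62, -0.92]], "delta_rot": [[-0.3, 4.3, 1.2], [-0.3, 4.3, 1.2], [-0.3, 4.3, 1.2], [-0.3, 4.3, 1.2], [-0.3, 4.3, 1.2]], "claw": [0, 0, 0, 0, 0]}
{"offset": [[-1.45, 2.66, -1.02], [-1.32, 2.7, -1.11]], "delta_rot": [[-0.3, 4.3, 1.2], [-0.3, 4.3, 1.2]], "claw": [0, 0]}
```

{"name": "apply_moves", "arguments": {
  "offset": [
    [-2.0,2.4,-1.0],
    [-1.9,2.5,-1.2],
    [-1.8,2.5,-0.7],
    [-1.7,2.6,-0.8],
    [-1.6,2.6,-0.9]
  ],
  "delta_rot": [
    [-0.3,4.3,1.2],
    [-0.3,4.3,1.2],
    [-0.3,4.3,1.2],
    [-0.3,4.3,1.2],
    [-0.3,4.3,1.2]
  ],
  "claw": [0,0,0,0,0]
}}

```text
t: 9.93
ee_pos: [0.4313, -0.2321, 0.2574]
eef_rot: [0.981, 0.057, 0.185, -0.013]
contact_force: [1.4, 0.0, 0.7]
gripper_width: 0.0853
```

```bash
python3 -c "
from h import *
st();plan([.4064,-.2926,.2465],tool(-1.496,np.radians(30)),3,0)"
```

```text
t 9.93 p [ 0.4313 -0.2321  0.2574] y_ang -1.4544 z [ 0.362  0.046 -0.931] w 0.0853 F [1.35 0.02 0.72] j [-0.86  0.01  1.88  0.35  1.07  0.46]
at [ 0.4313 -0.2321  0.2574] dist 0.0663 rot deg [-1.2  8.6  2.1]
{"offset": [[-1.11, 1.91, -0.05], [-1.09, 1.92, -0.1], [-1.06, 1.94, -0.13]], "delta_rot": [[-0.4, 2.9, 0.7], [-0.4, 2.9, 0.7], [-0.4, 2.9, 0.7]], "claw": [0, 0, 0]}
```

{"name": "apply_moves", "arguments": {
  "offset": [
    [-1.1,1.9,-0.1],
    [-1.1,1.8,-0.1],
    [-1.0,1.7,-0.1],
    [0,0,0]
  ],
  "delta_rot": [
    [-0.4,2.9,0.7],
    [-0.4,2.9,0.7],
    [-0.4,2.5,0.5],
    [0,0,0]
  ],
  "claw": [0,0,0,0]
}}

```text
t: 10.42
ee_pos: [0.4023, -0.2876, 0.2415]
eef_rot: [0.966, 0.032, 0.257, -0.014]
contact_force: [-0.4, 0.7, 0.1]
gripper_width: 0.0855
```

```bash
python3 -c "
from h import *
st();plan([.4572,-.2888,.1584],tool(-1.496,np.radians(30)),5,0)
for n,a,b in(('side',(110,220),(230,360)),('top',(95,235),(225,375))):
    p=get_image(n); f=p['frame'];cv2.imwrite('pics/%s7.png'%n,cv2.resize(f[a[0]:a[1],b[0]:b[1]],None,fx=4,fy=4,interpolation=2))"
```

```text
t 10.43 p [ 0.4023 -0.2876  0.2415] y_ang -1.5018 z [ 0.495  0.043 -0.868] w 0.0855 F [-0.38  0.73  0.15] j [-1.1   0.02  1.96  0.57  1.02  0.13]
at [ 0.4023 -0.2876  0.2415] dist 0.0996 rot deg [-0.3  0.2 -0.6]
{"offset": [[0.12, 0.12, 1.99], [0.12, 0.11, 1.99], [0.12, 0.11, 1.99], [0.12, 0.11, 1.99], [0.12, 0.11, 1.99]], "delta_rot": [[-0.1, 0.0, -0.1], [-0.1, 0.0, -0.1], [-0.1, 0.0, -0.1], [-0.1, 0.0, -0.1], [-0.1, 0.0, -0.1]], "claw": [0, 0, 0, 0, 0]}
```

View pics/side7.png

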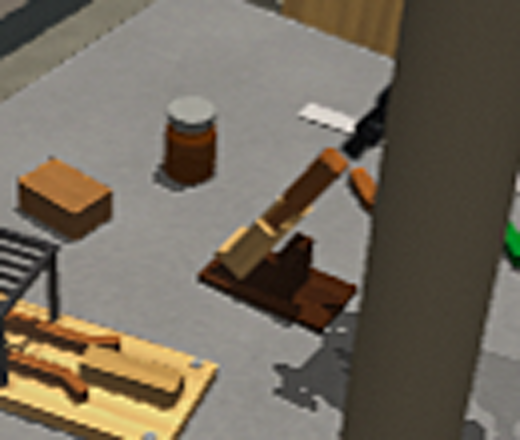

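View pics/top7.png

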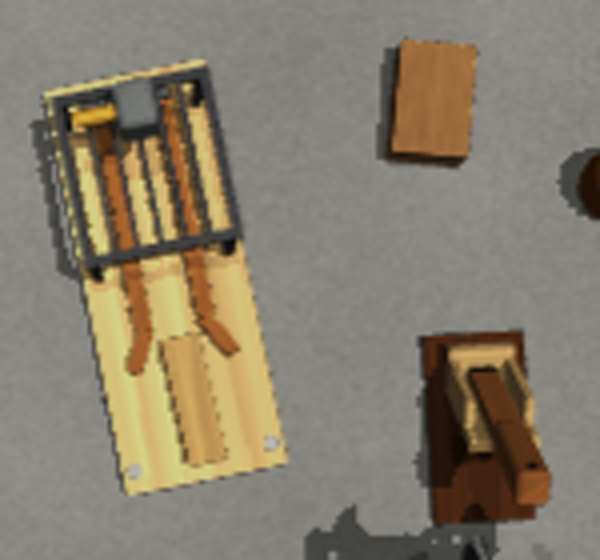

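The top view shows the slat centred on the channel axis, from (180,338) to (207,463) in the crop. The tool is in line above the handle, so I advance along the stick.

{"name": "apply_moves", "arguments": {
  "offset": [
    [0.2,0.2,2.0],
    [0.1,0.1,2.0],
    [0.1,0.1,2.0],
    [0.1,0.1,2.0],
    [0,0,1.5]
  ],
  "delta_rot": [
    [-0.3,0,-0.5],
    [0,0,0],
    [0,0,0],
    [0,0,0],
    [0,0,0]
  ],
  "claw": [0,0,0,0,0]
}}

```text
t: 11.15
ee_pos: [0.4606, -0.2826, 0.1627]
eef_rot: [0.965, 0.041, 0.258, -0.01]
contact_force: [-0.5, -0.0, 0.8]
gripper_width: 0.0856
```

```bash
python3 -c "
from h import *
st();plan([.4572,-.2888,.1584],tool(-1.496,np.radians(30)),2,0)
for n,a,b in(('side',(110,220),(230,360)),('top',(95,235),(225,375))):
    p=get_image(n); f=p['frame'];cv2.imwrite('pics/%s8.png'%n,cv2.resize(f[a[0]:a[1],b[0]:b[1]],None,fx=4,fy=4,interpolation=2))"
```

```text
t 11.15 p [ 0.4606 -0.2826  0.1627] y_ang -1.4856 z [ 0.497  0.041 -0.867] w 0.0856 F [-0.46 -0.03  0.85] j [-0.97  0.16  2.03  0.66  0.78  0.08]
at [ 0.4606 -0.2826  0.1627] dist 0.0082 rot deg [-0.2  0.1  0.6]
{"offset": [[-0.28, 0.29, 0.09], [-0.27, 0.29, 0.09]], "delta_rot": [[-0.1, 0.0, 0.3], [-0.1, 0.0, 0.3]], "claw": [0, 0]}
```

View pics/side8.png

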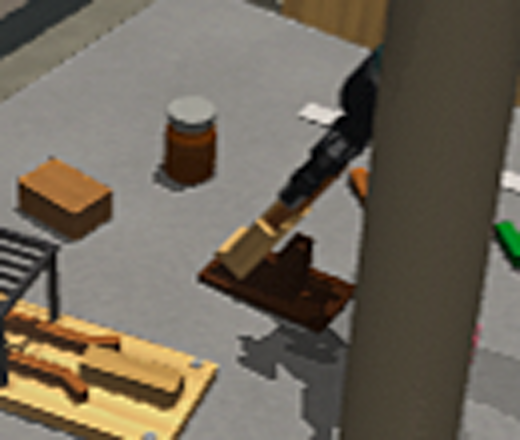

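View pics/top8.png

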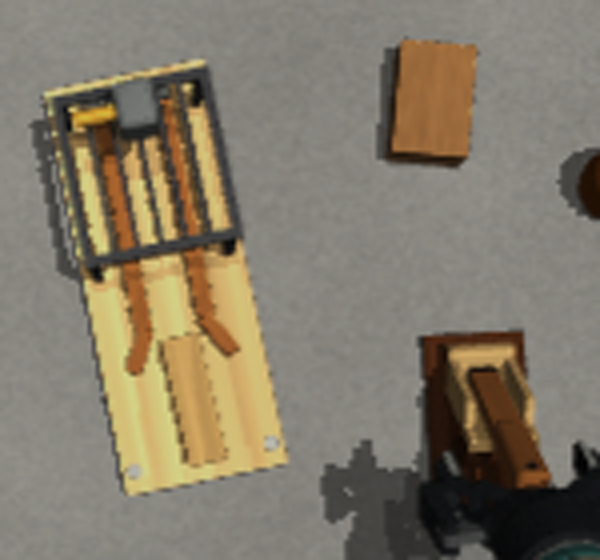

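{"name": "apply_moves", "arguments": {
  "offset": [
    [-0.4,0.5,0.2],
    [-0.1,0.1,0.1],
    [0,0,0]
  ],
  "delta_rot": [
    [0,0,0.5],
    [0,0,0],
    [0,0,0]
  ],
  "claw": [0,0,0]
}}

```text
t: 11.62
ee_pos: [0.4578, -0.2891, 0.1578]
eef_rot: [0.965, 0.037, 0.258, -0.011]
contact_force: [-0.6, 1.1, -0.0]
gripper_width: 0.0852
```

```bash
python3 -c "
from h import *
st();plan([.4572,-.2888,.1584],tool(-1.496,np.radians(30)),2,0)"
```

```text
t 11.62 p [ 0.4578 -0.2891  0.1578] y_ang -1.4932 z [ 0.497  0.041 -0.867] w 0.0852 F [-0.58  1.05 -0.03] j [-0.98  0.17  2.04  0.67  0.78  0.06]
at [ 0.4578 -0.2891  0.1578] dist 0.0009 rot deg [-0.2  0.1  0.1]
{"offset": [[-0.01, -0.02, -0.04], [-0.01, -0.02, -0.04]], "delta_rot": [[-0.1, 0.0, 0.0], [-0.1, 0.0, 0.0]], "claw": [0, 0]}
```

{"name": "apply_moves", "arguments": {
  "offset": [
    [0,0,0],
    [0,0,0],
    [0,0,0],
    [0,0,0],
    [0,0,0]
  ],
  "delta_rot": [
    [0,0,0],
    [0,0,0],
    [0,0,0],
    [0,0,0],
    [0,0,0]
  ],
  "claw": [0.4,0.6,0.9,0.9,0.9],
  "grip_force": 45
}}

```text
t: 12.25
ee_pos: [0.4575, -0.2898, 0.1588]
eef_rot: [0.965, 0.037, 0.258, -0.01]
contact_force: [0.4, -0.5, -0.7]
gripper_width: 0.0232
```

```bash
python3 -c "
from h import *
st()
for n,a,b in(('top',(150,240),(310,400)),):
    p=get_image(n); f=p['frame'];cv2.imwrite('pics/%s9.png'%n,cv2.resize(f[a[0]:a[1],b[0]:b[1]],None,fx=6,fy=6,interpolation=2))"
```

```text
t 12.25 p [ 0.4575 -0.2898  0.1588] y_ang -1.4942 z [ 0.498  0.039 -0.866] w 0.0232 F [ 0.4  -0.53 -0.74] j [-0.98  0.17  2.04  0.67  0.78  0.06]
```

View pics/top9.png

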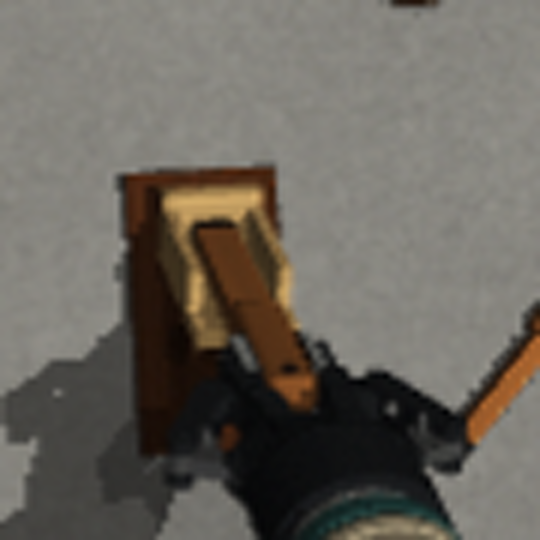

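The handle is gripped at 23 mm width. I save this pose for the return, then draw the stick out along its length.

```bash
python3 - <<'E'
from h import *
import pickle
o=get_obs(); pickle.dump((o["ee_pos"],o["eef_rot"]),open("grip.pkl","wb")); print(o["ee_pos"],o["eef_rot"])
p=pickle.load(open("top1.pkl","rb"))
w=back(p,np.array([[207,463],[180,338]])/4.+[225,95]-.375,.044)[:,:2]; j=np.array([.5899,-.0416,.2189]); c,s=np.cos(j[2]),np.sin(j[2])
print(w,(w-j[:2])@np.array([[c,-s],[s,c]]))
E
```

```text
[ 0.45753179 -0.28972411  0.15872537] [ 0.96532944  0.03686348  0.25820641 -0.01046931]
[[ 0.4573558  -0.07183464]
 [ 0.55371166 -0.04919368]] [[-0.13594692 -0.00073038]
 [-0.03697379  0.00044604]]
```

{"name": "apply_moves", "arguments": {
  "offset": [
    [0,0,-1.0],
    [0,0,-2.0],
    [0,0,-2.5],
    [0,0,-2.5],
    [0,0,-2.5]
  ],
  "delta_rot": [
    [0,0,0],
    [0,0,0],
    [0,0,0],
    [0,0,0],
    [0,0,0]
  ],
  "claw": [0.9,0.9,0.9,0.9,0.9]
}}

```text
t: 12.92
ee_pos: [0.4032, -0.2927, 0.2522]
eef_rot: [0.966, 0.037, 0.257, -0.012]
contact_force: [-0.6, -0.8, -1.0]
gripper_width: 0.0234
```

```bash
python3 - <<'E'
from h import *
st()
plan([.3644,-.0918,.24],tool(-1.352,np.radians(30)),6,.9)
for n,a,b in(('side',(110,220),(230,360)),('top',(95,235),(225,375))):
    p=get_image(n); f=p['frame'];cv2.imwrite('pics/%s10.png'%n,cv2.resize(f[a[0]:a[1],b[0]:b[1]],None,fx=4,fy=4,interpolation=2))
E
```

```text
t 12.93 p [ 0.4032 -0.2927  0.2522] y_ang -1.4932 z [ 0.496  0.043 -0.867] w 0.0234 F [-0.65 -0.82 -0.96] j [-1.11  0.02  1.94  0.56  1.05  0.14]
at [ 0.4032 -0.2927  0.2522] dist 0.205 rot deg [ 3.8  0.1 -7.1]
{"offset": [[-0.44, -3.39, -0.0], [-0.37, -3.4, 0.04], [-0.3, -3.4, 0.07], [-0.23, -3.41, 0.11], [-0.16, -3.41, 0.15]], "delta_rot": [[0.6, 0.0, -1.2], [0.6, 0.0, -1.2], [0.6, 0.0, -1.2], [0.6, 0.0, -1.2], [0.6, 0.0, -1.2]], "claw": [0.9, 0.9, 0.9, 0.9, 0.9]}
{"offset": [[-0.09, -3.41, 0.19]], "delta_rot": [[0.6, 0.0, -1.2]], "claw": [0.9]}
```

View pics/side10.png

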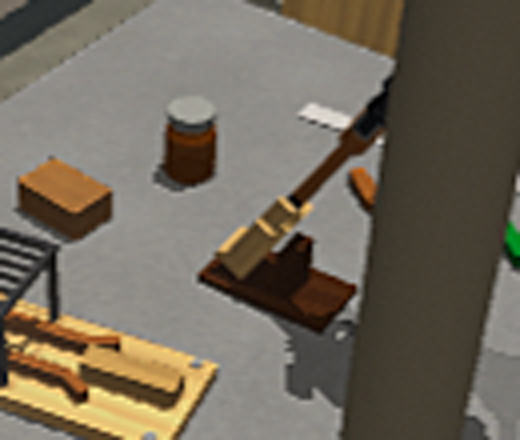

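View pics/top10.png

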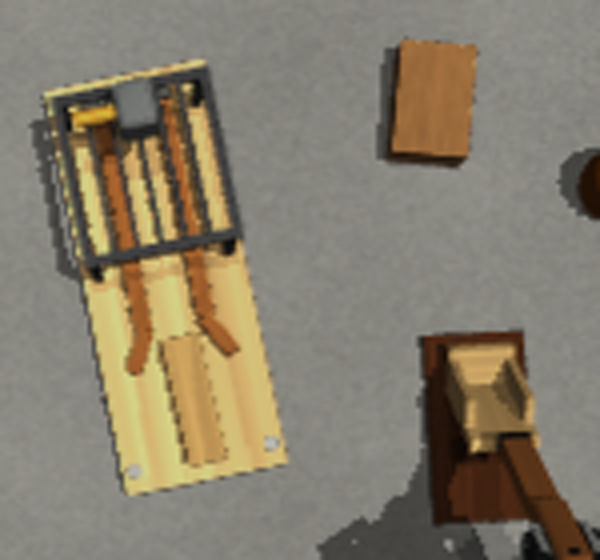

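The stick is clear of the trough and firmly held. The slat's centre is at jig (-86, 0) mm, as planned. Carrying the stick behind the slat.

{"name": "apply_moves", "arguments": {
  "offset": [
    [-0.4,-3.4,0],
    [-0.4,-3.4,0],
    [-0.3,-3.4,0.1],
    [-0.2,-3.4,0.1],
    [-0.2,-3.4,0.1]
  ],
  "delta_rot": [
    [0.6,0,-1.2],
    [0.6,0,-1.2],
    [0.6,0,-1.2],
    [0.6,0,-1.2],
    [0.6,0,-1.2]
  ],
  "claw": [0.9,0.9,0.9,0.9,0.9]
}}

```text
t: 13.65
ee_pos: [0.3697, -0.1234, 0.2395]
eef_rot: [0.962, 0.094, 0.256, -0.023]
contact_force: [-0.4, -0.2, -0.9]
gripper_width: 0.0235
```

```bash
python3 - <<'E'
from h import *
st()
plan([.3600,-.0928,.18],tool(-1.352,np.radians(30)),4,.9)
E
```

```text
t 13.65 p [ 0.3697 -0.1234  0.2395] y_ang -1.3777 z [ 0.488  0.092 -0.868] w 0.0235 F [-0.43 -0.24 -0.91] j [-0.93 -0.2   2.15  0.55  1.01  0.18]
at [ 0.3697 -0.1234  0.2395] dist 0.0676 rot deg [ 0.9  0.2 -1.2]
{"offset": [[-0.82, -0.8, 1.24], [-0.81, -0.8, 1.25], [-0.81, -0.8, 1.25], [-0.81, -0.8, 1.25]], "delta_rot": [[0.2, 0.1, -0.3], [0.2, 0.1, -0.3], [0.2, 0.1, -0.3], [0.2, 0.1, -0.3]], "claw": [0.9, 0.9, 0.9, 0.9]}
```

{"name": "apply_moves", "arguments": {
  "offset": [
    [-0.8,-0.9,1.2],
    [-0.8,-0.8,1.2],
    [-0.8,-0.7,1.2],
    [-0.8,-0.4,1.2],
    [0,0,0]
  ],
  "delta_rot": [
    [0.3,0.1,-0.4],
    [0.3,0.1,-0.4],
    [0.2,0,-0.3],
    [0,0,0],
    [0,0,0]
  ],
  "claw": [0.9,0.9,0.9,0.9,0.9]
}}

```text
t: 14.28
ee_pos: [0.3567, -0.0902, 0.1764]
eef_rot: [0.961, 0.107, 0.254, -0.03]
contact_force: [-0.4, -0.2, -0.8]
gripper_width: 0.0235
```

```bash
cat > ov.py <<'E'
from h import *
J=np.array([.5899,-.0416,.2189])
def ov(p,fn,o,sz,k,L=.148):
    ob=get_obs(); P=ob["ee_pos"]; Q=R.from_quat(ob["eef_rot"])
    f=cv2.resize(p['frame'][o[1]:o[1]+sz[1],o[0]:o[0]+sz[0]],None,fx=k,fy=k,interpolation=2)
    cv2.imwrite(fn.replace('.png','r.png'),f)
    def dr(X,c): cv2.polylines(f,[((proj(p,X)-o+.5)*k).astype(int)],False,c,1)
    for z0,z1,a,b in[(0,.1,.008,.011),(.1,.18,.014,.012)]:
        B=lambda z,s,t:P+Q.apply([a*s,b*t,L-z])
        for z in(z0,z1): dr([B(z,s,t) for s,t in[(1,1),(1,-1),(-1,-1),(-1,1),(1,1)]],(255,255,0))
    cv2.imwrite(fn,f)
    ft=P+Q.apply([0,0,L]); c,s=np.cos(J[2]),np.sin(J[2]); d=ft[:2]-J[:2]
    print("foot jig",(c*d[0]+s*d[1]).round(4),(-s*d[0]+c*d[1]).round(4),"z above deck",(ft[2]-.02).round(4))
E
python3 - <<'E'
from ov import *
st()
p=get_image('top'); ov(p,'pics/t11.png',[225,140],[130,100],5)
p=get_image('side'); ov(p,'pics/s11.png',[200,130],[130,100],5)
E
```

```text
t 14.28 p [ 0.3567 -0.0902  0.1764] y_ang -1.3483 z [ 0.482  0.112 -0.869] w 0.0235 F [-0.37 -0.18 -0.75] j [-0.9  -0.16  2.31  0.63  0.86  0.05]
foot jig -0.1643 0.0029 z above deck 0.0286
foot jig -0.1639 0.0019 z above deck 0.0294
```

View pics/t11.png

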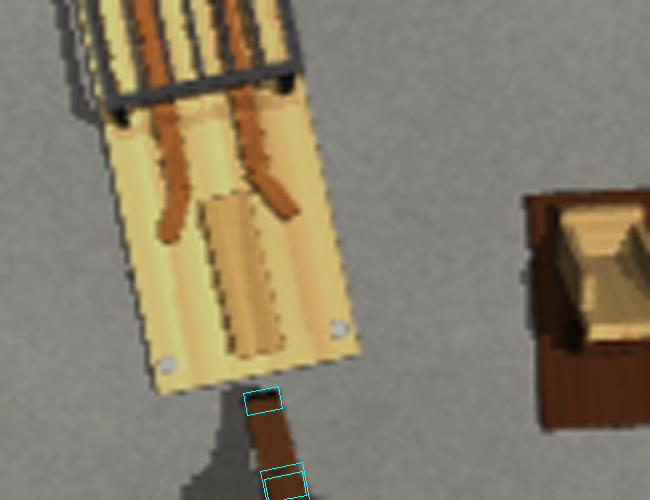

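View pics/s11.png

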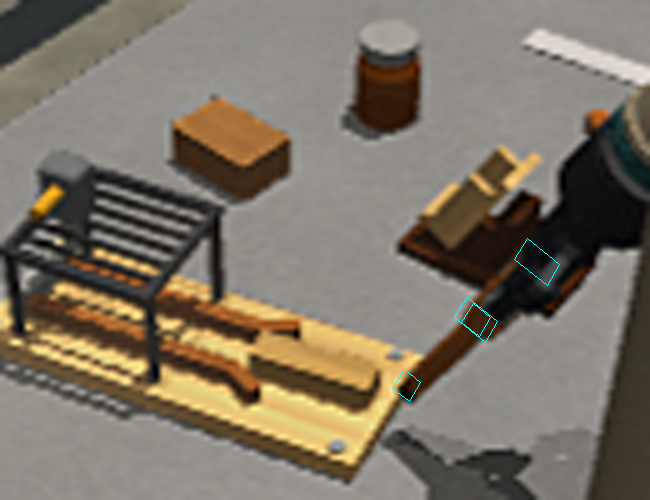

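The held-stick overlay matches both views. The foot is 22 mm behind the slat and the stick leans 30° in line with the channel. Lowering to pushing height.

```bash
cat >> ov.py <<'E'
def goto_foot(x,y,z,n,tilt=30.,L=.148):
    c,s=np.cos(J[2]),np.sin(J[2]); Rt=tool(J[2]-np.pi/2,np.radians(tilt))
    ft=np.array([J[0]+c*x-s*y,J[1]+s*x+c*y,.02+z]); plan(ft-Rt.apply([0,0,L]),Rt,n,.9)
def foot(L=.148):
    ob=get_obs(); ft=ob["ee_pos"]+R.from_quat(ob["eef_rot"]).apply([0,0,L]); c,s=np.cos(J[2]),np.sin(J[2]); d=ft[:2]-J[:2]
    print("foot jig",(c*d[0]+s*d[1]).round(4),(-s*d[0]+c*d[1]).round(4),"z",(ft[2]-.02).round(4))
E
python3 - <<'E'
from ov import *
goto_foot(-.16,0,.0105,3)
E
```

```text
at [ 0.3578 -0.0916  0.1778] dist 0.0195 rot deg [-0.1  0.2  0.1]
{"offset": [[-0.22, 0.05, 0.61], [-0.22, 0.05, 0.61], [-0.22, 0.05, 0.61]], "delta_rot": [[-0.0, 0.1, 0.0], [-0.0, 0.1, 0.0], [-0.0, 0.1, 0.0]], "claw": [0.9, 0.9, 0.9]}
```

{"name": "apply_moves", "arguments": {
  "offset": [
    [-0.2,0.1,0.6],
    [-0.2,0.1,0.6],
    [-0.2,0,0.5],
    [0,0,0]
  ],
  "delta_rot": [
    [0,0,0],
    [0,0,0],
    [0,0,0],
    [0,0,0]
  ],
  "claw": [0.9,0.9,0.9,0.9]
}}

```text
t: 14.88
ee_pos: [0.3626, -0.0944, 0.16]
eef_rot: [0.96, 0.107, 0.256, -0.027]
contact_force: [0.3, 0.2, -0.8]
gripper_width: 0.0236
```

```bash
python3 - <<'E'
from ov import *
st();foot();goto_foot(-.12,0,.0105,4)
E
```

```text
t 14.88 p [ 0.3626 -0.0944  0.16  ] y_ang -1.3495 z [ 0.486  0.107 -0.867] w 0.0236 F [ 0.31  0.22 -0.77] j [-0.89 -0.12  2.34  0.67  0.8   0.  ]
foot jig -0.1596 -0.0023 z 0.0117
at [ 0.3626 -0.0944  0.16  ] dist 0.0394 rot deg [0.  0.1 0.2]
{"offset": [[0.84, -0.05, 0.52], [0.83, -0.05, 0.52], [0.83, -0.05, 0.52], [0.83, -0.05, 0.52]], "delta_rot": [[0.0, 0.0, 0.0], [0.0, 0.0, 0.0], [0.0, 0.0, 0.0], [0.0, 0.0, 0.0]], "claw": [0.9, 0.9, 0.9, 0.9]}
```

{"name": "apply_moves", "arguments": {
  "offset": [
    [0.8,-0.1,0.5],
    [0.8,0,0.5],
    [0.8,0,0.5],
    [0.8,0,0.5]
  ],
  "delta_rot": [
    [0,0,0],
    [0,0,0],
    [0,0,0],
    [0,0,0]
  ],
  "claw": [0.9,0.9,0.9,0.9]
}}

```text
t: 15.38
ee_pos: [0.4007, -0.0852, 0.1586]
eef_rot: [0.96, 0.106, 0.256, -0.027]
contact_force: [0.0, 0.7, -0.7]
gripper_width: 0.0237
```

```bash
python3 - <<'E'
from ov import *
st();foot();goto_foot(-.07,0,.0105,5)
p=get_image('top'); ov(p,'pics/t12.png',[225,100],[130,120],5)
p=get_image('side'); ov(p,'pics/s12.png',[200,130],[130,100],5)
E
```

```text
t 15.38 p [ 0.4007 -0.0852  0.1586] y_ang -1.351 z [ 0.486  0.106 -0.867] w 0.0237 F [ 0.04  0.73 -0.72] j [-0.75 -0.07  2.3   0.68  0.71  0.12]
foot jig -0.1204 -0.0018 z 0.0102
at [ 0.4007 -0.0852  0.1586] dist 0.0502 rot deg [0.1 0.1 0.1]
{"offset": [[0.87, -0.03, 0.5], [0.87, -0.03, 0.5], [0.87, -0.03, 0.5], [0.87, -0.03, 0.5], [0.87, -0.03, 0.5]], "delta_rot": [[0.0, 0.0, 0.0], [0.0, 0.0, 0.0], [0.0, 0.0, 0.0], [0.0, 0.0, 0.0], [0.0, 0.0, 0.0]], "claw": [0.9, 0.9, 0.9, 0.9, 0.9]}
foot jig -0.1195 -0.0021 z above deck 0.0106
foot jig -0.1201 -0.0018 z above deck 0.0104
```

View pics/t12.png

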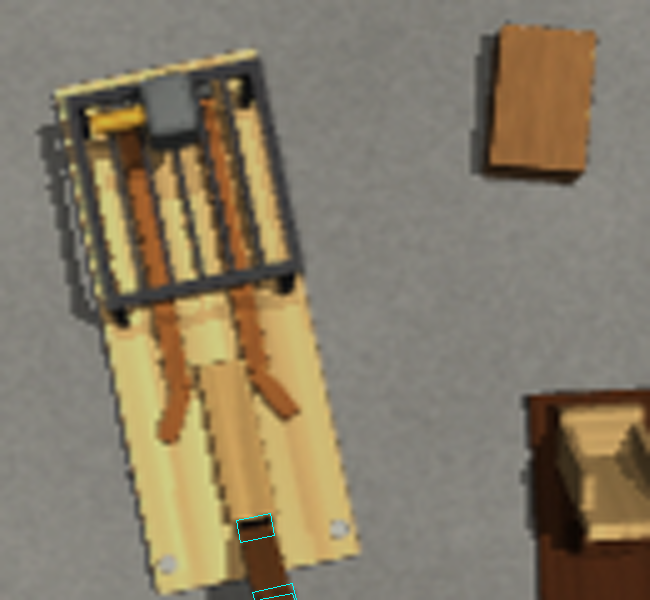

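View pics/s12.png

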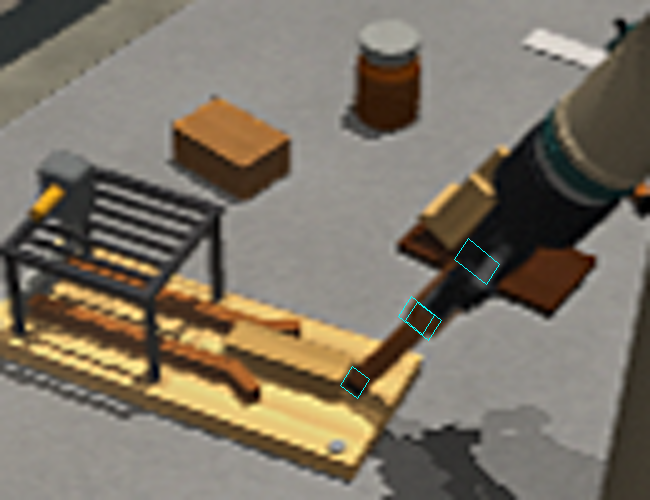

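The stick now pushes the slat straight at the mouth: slat front at (222,363), foot at (255,520) in the crop. Continuing.

{"name": "apply_moves", "arguments": {
  "offset": [
    [0.9,-0.1,0.5],
    [0.9,-0.1,0.5],
    [0.9,0,0.5],
    [0.9,0,0.5],
    [0.9,0,0.5]
  ],
  "delta_rot": [
    [0,0,0],
    [0,0,0],
    [0,0,0],
    [0,0,0],
    [0,0,0]
  ],
  "claw": [0.9,0.9,0.9,0.9,0.9]
}}

```text
t: 16.1
ee_pos: [0.4538, -0.0708, 0.1592]
eef_rot: [0.96, 0.107, 0.256, -0.027]
contact_force: [-1.0, -0.2, -0.6]
gripper_width: 0.0233
```

```bash
python3 - <<'E'
from ov import *
st();foot();goto_foot(-.02,0,.0105,5)
p=get_image('top'); ov(p,'pics/t13.png',[225,100],[130,120],5)
E
```

```text
t 16.1 p [ 0.4538 -0.0708  0.1592] y_ang -1.3503 z [ 0.486  0.107 -0.867] w 0.0233 F [-1.01 -0.24 -0.64] j [-0.59  0.01  2.23  0.65  0.63  0.28]
foot jig -0.0655 0.0009 z 0.0109
at [ 0.4538 -0.0708  0.1592] dist 0.0453 rot deg [0.1 0.1 0.1]
{"offset": [[0.78, 0.02, 0.46], [0.78, 0.02, 0.46], [0.78, 0.02, 0.46], [0.78, 0.02, 0.46], [0.78, 0.02, 0.46]], "delta_rot": [[0.0, 0.0, 0.0], [0.0, 0.0, 0.0], [0.0, 0.0, 0.0], [0.0, 0.0, 0.0], [0.0, 0.0, 0.0]], "claw": [0.9, 0.9, 0.9, 0.9, 0.9]}
foot jig -0.0643 0.0002 z above deck 0.0114
```

View pics/t13.png

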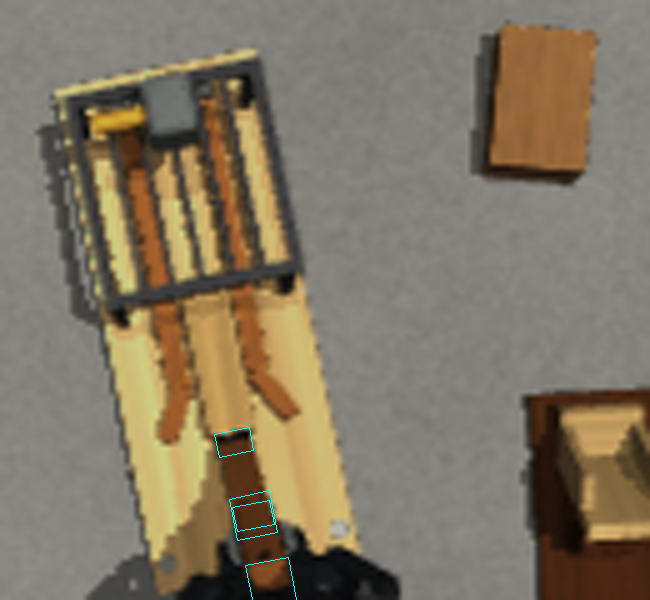

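The slat has entered the channel and goes under the guard front, with the foot at (233,440). Continuing in line.

{"name": "apply_moves", "arguments": {
  "offset": [
    [0.8,0,0.5],
    [0.8,0,0.5],
    [0.8,0,0.5],
    [0.8,0,0.5],
    [0.8,0,0.4]
  ],
  "delta_rot": [
    [0,0,0],
    [0,0,0],
    [0,0,0],
    [0,0,0],
    [0,0,0]
  ],
  "claw": [0.9,0.9,0.9,0.9,0.9]
}}

```text
t: 16.77
ee_pos: [0.5032, -0.0601, 0.1584]
eef_rot: [0.96, 0.106, 0.257, -0.027]
contact_force: [-0.5, -0.3, -0.4]
gripper_width: 0.0236
```

```bash
python3 - <<'E'
from ov import *
st();foot();goto_foot(.02,0,.0105,4)
p=get_image('side'); ov(p,'pics/s14.png',[200,130],[130,100],5)
E
```

```text
t 16.77 p [ 0.5032 -0.0601  0.1584] y_ang -1.3509 z [ 0.487  0.107 -0.867] w 0.0236 F [-0.53 -0.34 -0.39] j [-0.48  0.07  2.16  0.62  0.58  0.4 ]
foot jig -0.0148 0.0006 z 0.0101
at [ 0.5032 -0.0601  0.1584] dist 0.0346 rot deg [0.1 0.1 0.1]
{"offset": [[0.75, 0.02, 0.43], [0.75, 0.02, 0.43], [0.75, 0.02, 0.43], [0.75, 0.02, 0.43]], "delta_rot": [[0.0, 0.0, 0.0], [0.0, 0.0, 0.0], [0.0, 0.0, 0.0], [0.0, 0.0, 0.0]], "claw": [0.9, 0.9, 0.9, 0.9]}
foot jig -0.0135 -0.0001 z above deck 0.0108
```

View pics/s14.png

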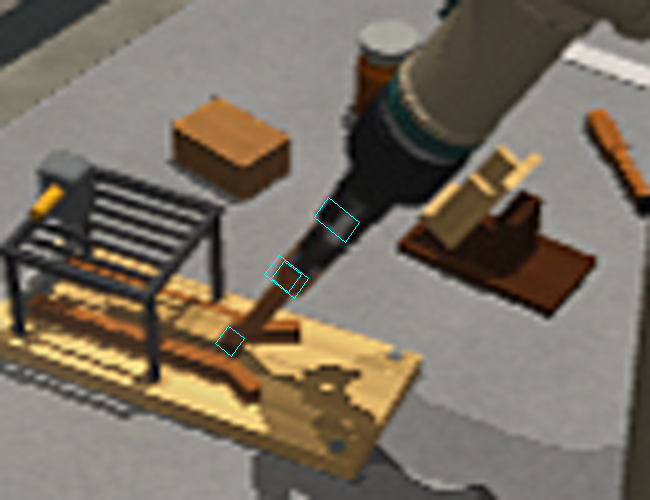

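{"name": "apply_moves", "arguments": {
  "offset": [
    [0.7,0,0.4],
    [0.7,0,0.4],
    [0.7,0,0.4],
    [0.7,0,0.4]
  ],
  "delta_rot": [
    [0,0,0],
    [0,0,0],
    [0,0,0],
    [0,0,0]
  ],
  "claw": [0.9,0.9,0.9,0.9]
}}

```text
t: 17.32
ee_pos: [0.5376, -0.0528, 0.1589]
eef_rot: [0.96, 0.106, 0.257, -0.027]
contact_force: [-0.4, 0.3, -0.7]
gripper_width: 0.0233
```

```bash
python3 - <<'E'
from ov import *
st();foot();goto_foot(.043,0,.0105,4)
p=get_image('side'); ov(p,'pics/s15.png',[200,130],[130,100],5)
p=get_image('top'); ov(p,'pics/t15.png',[225,100],[130,120],5)
E
```

```text
t 17.32 p [ 0.5376 -0.0528  0.1589] y_ang -1.3514 z [ 0.488  0.107 -0.866] w 0.0233 F [-0.38  0.34 -0.68] j [-0.42  0.12  2.1   0.59  0.56  0.48]
foot jig 0.0204 0.0002 z 0.0107
at [ 0.5376 -0.0528  0.1589] dist 0.0225 rot deg [0.1 0.  0.1]
{"offset": [[0.48, 0.01, 0.29], [0.48, 0.01, 0.29], [0.48, 0.01, 0.29], [0.48, 0.01, 0.29]], "delta_rot": [[0.0, 0.0, 0.0], [0.0, 0.0, 0.0], [0.0, 0.0, 0.0], [0.0, 0.0, 0.0]], "claw": [0.9, 0.9, 0.9, 0.9]}
foot jig 0.0215 -0.0003 z above deck 0.0111
foot jig 0.021 -0.0001 z above deck 0.011
```

View pics/s15.png

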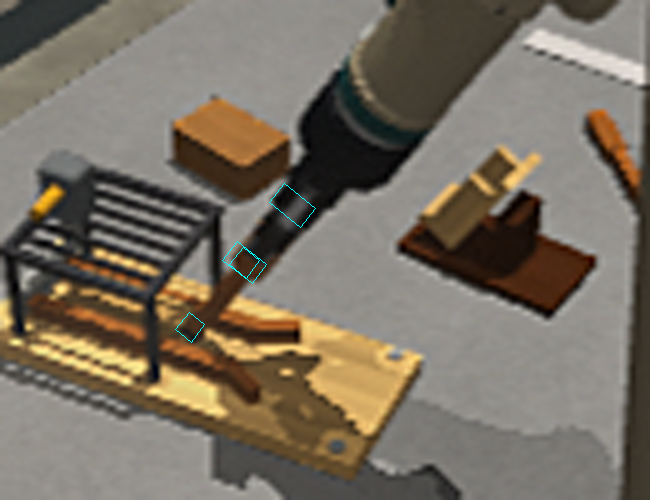

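View pics/t15.png

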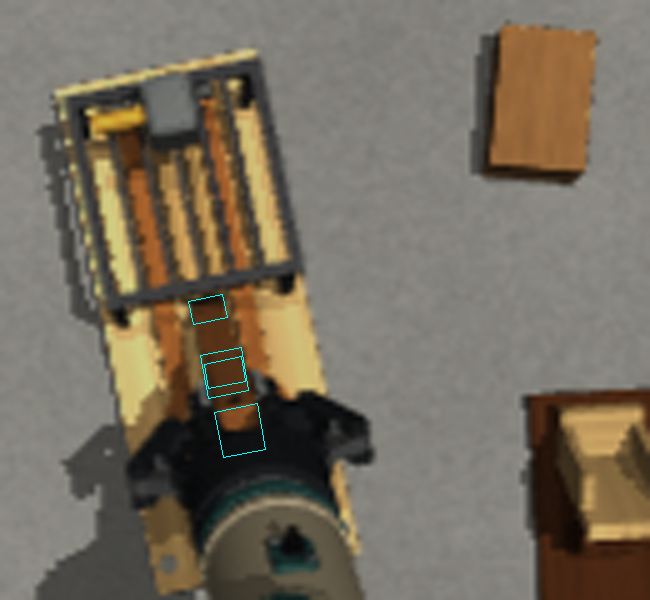

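The foot is at jig x=+21 mm, centred. The final stretch goes in small steps, watching the force.

{"name": "apply_moves", "arguments": {
  "offset": [
    [0.5,0,0.3],
    [0.5,0,0.25],
    [0.3,0,0.2],
    [0,0,0]
  ],
  "delta_rot": [
    [0,0,0],
    [0,0,0],
    [0,0,0],
    [0,0,0]
  ],
  "claw": [0.9,0.9,0.9,0.9]
}}

```text
t: 17.92
ee_pos: [0.5535, -0.0494, 0.159]
eef_rot: [0.96, 0.106, 0.257, -0.027]
contact_force: [-0.2, -0.6, -0.7]
gripper_width: 0.0241
```

```bash
python3 - <<'E'
from ov import *
st();foot();goto_foot(.043,0,.0105,2)
E
```

```text
t 17.93 p [ 0.5535 -0.0494  0.159 ] y_ang -1.3511 z [ 0.488  0.107 -0.866] w 0.0241 F [-0.2  -0.63 -0.72] j [-0.4   0.14  2.08  0.57  0.56  0.52]
foot jig 0.0367 0.0001 z 0.0108
at [ 0.5535 -0.0494  0.159 ] dist 0.0063 rot deg [0.1 0.  0.1]
{"offset": [[0.26, 0.02, 0.17], [0.26, 0.02, 0.17]], "delta_rot": [[0.0, 0.0, 0.1], [0.0, 0.0, 0.1]], "claw": [0.9, 0.9]}
```

{"name": "apply_moves", "arguments": {
  "offset": [
    [0.3,0,0.15],
    [0.2,0,0.15],
    [0.2,0,0.1]
  ],
  "delta_rot": [
    [0,0,0],
    [0,0,0],
    [0,0,0]
  ],
  "claw": [0.9,0.9,0.9]
}}

```text
t: 18.3
ee_pos: [0.5614, -0.0475, 0.1589]
eef_rot: [0.96, 0.106, 0.257, -0.027]
contact_force: [0.1, -0.5, -0.4]
gripper_width: 0.0229
```

```bash
python3 - <<'E'
from ov import *
st();foot()
E
```

```text
t 18.3 p [ 0.5614 -0.0475  0.1589] y_ang -1.3513 z [ 0.488  0.107 -0.866] w 0.0229 F [ 0.07 -0.49 -0.43] j [-0.39  0.15  2.06  0.56  0.56  0.54]
foot jig 0.0448 0.0002 z 0.0107
```

{"name": "apply_moves", "arguments": {
  "offset": [
    [0.2,0,0.1],
    [0,0,0]
  ],
  "delta_rot": [
    [0,0,0],
    [0,0,0]
  ],
  "claw": [0.9,0.9]
}}

```text
t: 18.55
ee_pos: [0.5627, -0.0469, 0.1584]
eef_rot: [0.96, 0.107, 0.256, -0.027]
contact_force: [-2.0, -0.1, -0.2]
gripper_width: 0.0234
```

{"name": "apply_moves", "arguments": {
  "offset": [
    [0.2,0,0.1],
    [0,0,0]
  ],
  "delta_rot": [
    [0,0,0],
    [0,0,0]
  ],
  "claw": [0.9,0.9]
}}

```text
t: 18.8
ee_pos: [0.5641, -0.0463, 0.1581]
eef_rot: [0.961, 0.107, 0.255, -0.028]
contact_force: [-1.8, -1.6, 0.1]
gripper_width: 0.0237
```

```bash
python3 - <<'E'
from ov import *
st();foot()
p=get_image('side'); ov(p,'pics/s16.png',[195,140],[110,90],6)
p=get_image('top'); ov(p,'pics/t16.png',[225,100],[100,80],6)
E
```

```text
t 18.8 p [ 0.5641 -0.0463  0.1581] y_ang -1.3496 z [ 0.484  0.108 -0.868] w 0.0237 F [-1.8  -1.64  0.13] j [-0.38  0.16  2.06  0.56  0.56  0.55]
foot jig 0.0472 0.001 z 0.0095
foot jig 0.0473 0.001 z above deck 0.0096
foot jig 0.0473 0.001 z above deck 0.0096
```

View pics/s16.png

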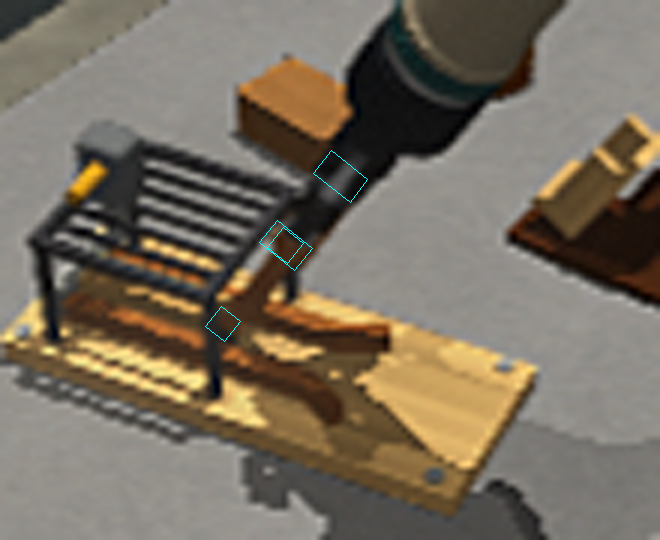

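View pics/t16r.png

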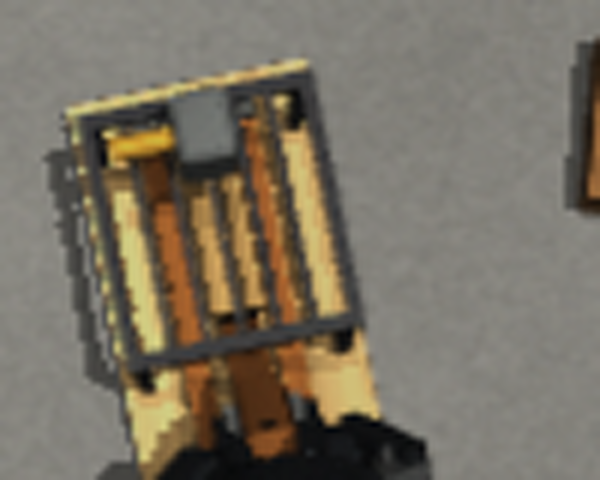

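{"name": "apply_moves", "arguments": {
  "offset": [
    [0.3,0,0.2],
    [0.3,0,0.2]
  ],
  "delta_rot": [
    [0,0,0],
    [0,0,0]
  ],
  "claw": [0.9,0.9]
}}

```text
t: 19.15
ee_pos: [0.5707, -0.0443, 0.1573]
eef_rot: [0.961, 0.107, 0.255, -0.028]
contact_force: [-4.1, -0.5, 2.1]
gripper_width: 0.0236
```

```bash
python3 - <<'E'
from ov import *
st();foot()
E
```

```text
t 19.15 p [ 0.5707 -0.0443  0.1573] y_ang -1.3492 z [ 0.483  0.108 -0.869] w 0.0236 F [-4.07 -0.46  2.11] j [-0.37  0.17  2.04  0.55  0.56  0.56]
foot jig 0.054 0.0016 z 0.0088
```

```bash
python3 - <<'E'
from ov import *
p=get_image('side'); ov(p,'pics/s17.png',[195,140],[110,90],6)
p=get_image('top'); ov(p,'pics/t17.png',[225,100],[100,80],6)
E
```

```text
foot jig 0.0544 0.0015 z above deck 0.0088
foot jig 0.0542 0.0016 z above deck 0.0086
```

View pics/s17.png

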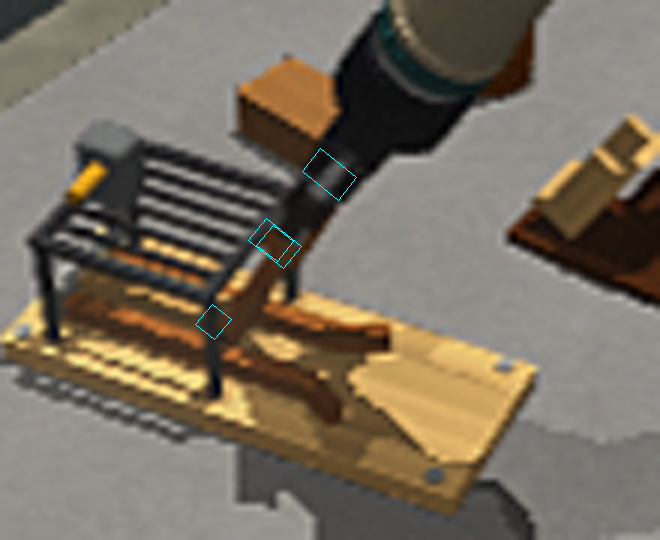

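View pics/t17r.png

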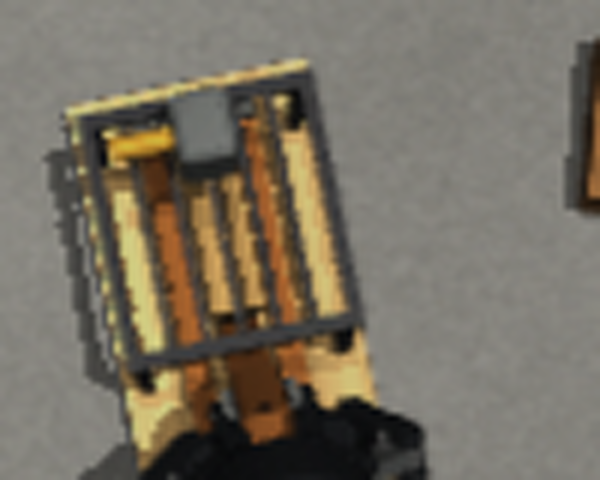

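The slat's rear edge stayed at (238,312) while the tool advanced 6.5 mm and the force rose to 4 N. So the slat is against the stop and the stick turned a little in the grip. I'll check the slat position numerically before backing off.

```bash
python3 - <<'E'
from ov import *
import pickle
p=pickle.load(open("top1.pkl","rb"))
for uv in([238,312],[217,317],[262,307]):
    w=back(p,np.array([uv])/6.+[225,100]-.42,.044)[:,:2]; c,s=np.cos(J[2]),np.sin(J[2]); print((w-J[:2])@np.array([[c,-s],[s,c]]))
E
```

```text
[[ 0.05073095 -0.00025534]]
[[0.05034516 0.01093997]]
[[ 0.05080579 -0.01297502]]
```

The slat's rear edge measures jig x=+50.5 mm (home is +50), with y about 0. Backing off and drawing the stick out along its axis.

{"name": "apply_moves", "arguments": {
  "offset": [
    [-0.9,0,-0.5],
    [-0.9,0,-1.0],
    [0,0,-2.5],
    [0,0,-3.0],
    [0,0,-3.0]
  ],
  "delta_rot": [
    [0,0,0],
    [0,0,0],
    [0,0,0],
    [0,0,0],
    [0,0,0]
  ],
  "claw": [0.9,0.9,0.9,0.9,0.9]
}}

```text
t: 19.88
ee_pos: [0.505, -0.0592, 0.237]
eef_rot: [0.961, 0.106, 0.256, -0.028]
contact_force: [-0.3, -0.7, -0.2]
gripper_width: 0.0237
```

```bash
python3 - <<'E'
from ov import *
st();foot()
p=get_image('side'); ov(p,'pics/s18.png',[200,110],[130,100],6)
p=get_image('top'); ov(p,'pics/t18.png',[225,100],[100,100],6)
E
```

```text
t 19.88 p [ 0.505  -0.0592  0.237 ] y_ang -1.3518 z [ 0.485  0.108 -0.868] w 0.0237 F [-0.3  -0.68 -0.21] j [-0.48 -0.02  2.02  0.47  0.79  0.6 ]
foot jig -0.0132 0.0013 z 0.0886
foot jig -0.0122 -0.0 z above deck 0.0928
foot jig -0.0114 -0.0004 z above deck 0.0916
```

View pics/s18.png

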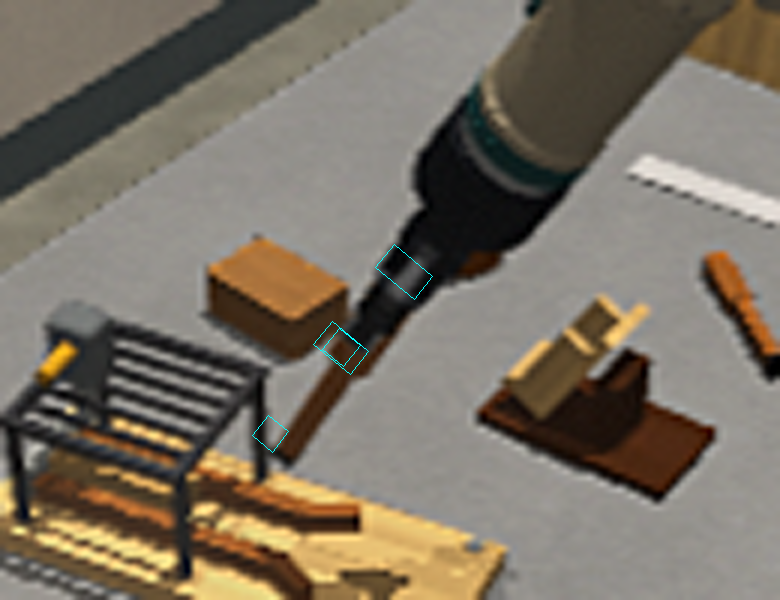

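View pics/t18.png

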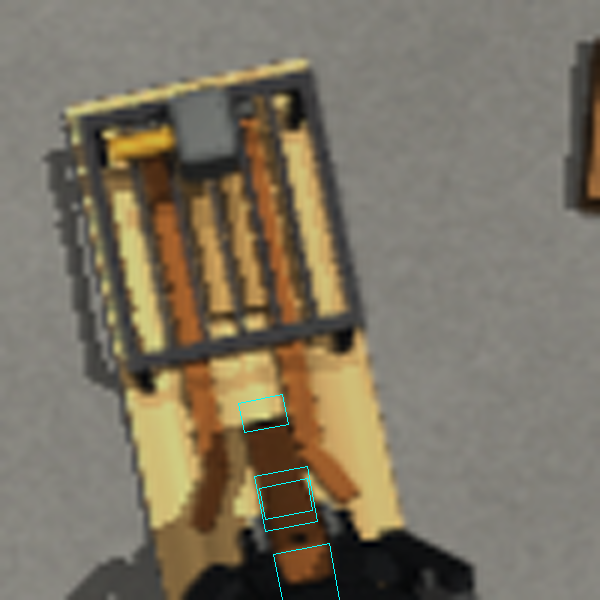

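```bash
python3 - <<'E'
from ov import *
from scipy.optimize import least_squares
ps=get_image('side'); pt=get_image('top'); ob=get_obs(); P=ob["ee_pos"];Q=R.from_quat(ob["eef_rot"])
us=np.array([280,456])/6.+[200,110]-.42; ut=np.array([268,424])/6.+[225,100]-.42
def ft(x): return P+Q.apply(R.from_rotvec([0,x[0],0]).apply([0,0,x[1]]))
r=least_squares(lambda x:np.r_[proj(ps,ft(x))[0]-us,proj(pt,ft(x))[0]-ut],[0,.148])
print(np.degrees(r.x[0]),r.x[1],r.fun)
for nm,p,o,sz in(('s19',ps,[200,110],[130,100]),('t19',pt,[225,100],[100,100])):
    f=cv2.resize(p['frame'][o[1]:o[1]+sz[1],o[0]:o[0]+sz[0]],None,fx=6,fy=6,interpolation=2)
    for ph,c in((r.x[0],(255,255,0)),(np.radians(-8),(0,255,0))):
      for z0,z1,a,b in[(0,.1,.008,.011),(.1,.18,.014,.012)]:
        for z in(z0,z1):
            X=[P+Q.apply(R.from_rotvec([0,ph,0]).apply([a*s,b*t,.148-z])) for s,t in[(1,1),(1,-1),(-1,-1),(-1,1),(1,1)]]
            cv2.polylines(f,[((proj(p,X)-o+.5)*6).astype(int)],False,c,1)
    cv2.imwrite(f'pics/{nm}.png',f)
E
```

```text
-3.514046935512551 0.1560454635824975 [-0.57485963 -0.11247857 -0.95014328  0.63157285]
```

View pics/s19.png

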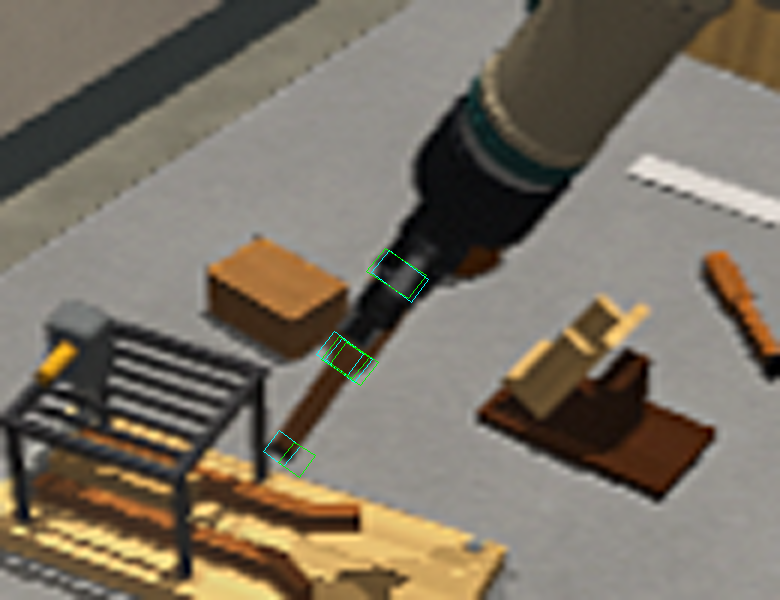

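View pics/t19.png

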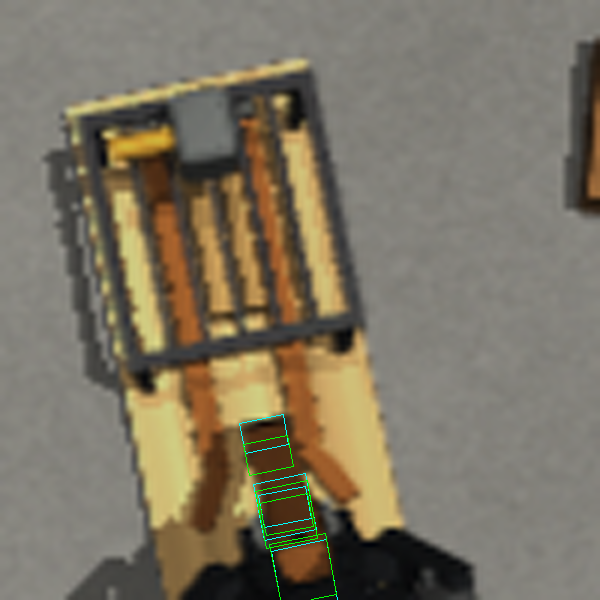

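The fit puts the stick turned -3.6° about the grip axis, with no clear slip along its length. I'll add that angle to the tool when returning it to the rest.

```bash
cat > ret.py <<'E'
from ov import *
import pickle
gp,gq=pickle.load(open("grip.pkl","rb")); Rg=R.from_quat(gq); u=-Rg.as_matrix()[:,2]
PHI=-3.6
def target(d,phi=None,dx=0,dy=0):
    phi=PHI if phi is None else phi
    return gp+u*d+Rg.apply([dx,dy,0]), Rg*R.from_rotvec([0,np.radians(-phi),0])
E
python3 - <<'E'
from ret import *
P,Q=target(.14); plan(P,Q,7,.9)
E
```

```text
at [ 0.5058 -0.0593  0.2365] dist 0.2673 rot deg [-4.2  3.7  7. ]
{"offset": [[-1.75, 2.93, -1.72], [-1.69, 2.97, -1.7], [-1.62, 3.02, -1.69], [-1.55, 3.06, -1.67], [-1.48, 3.11, -1.65]], "delta_rot": [[-0.6, 0.5, 1.0], [-0.6, 0.5, 1.0], [-0.6, 0.5, 1.0], [-0.6, 0.5, 1.0], [-0.6, 0.5, 1.0]], "claw": [0.9, 0.9, 0.9, 0.9, 0.9]}
{"offset": [[-1.41, 3.15, -1.63], [-1.34, 3.19, -1.61]], "delta_rot": [[-0.6, 0.5, 1.0], [-0.6, 0.5, 1.0]], "claw": [0.9, 0.9]}
```

{"name": "apply_moves", "arguments": {
  "offset": [
    [-1.7,2.9,-1.9],
    [-1.7,3.0,-1.8],
    [-1.6,3.0,-1.7],
    [-1.6,3.1,-1.7],
    [-1.5,3.1,-1.6]
  ],
  "delta_rot": [
    [-0.6,0.5,1.0],
    [-0.6,0.5,1.0],
    [-0.6,0.5,1.0],
    [-0.6,0.5,1.0],
    [-0.6,0.5,1.0]
  ],
  "claw": [0.9,0.9,0.9,0.9,0.9]
}}

```text
t: 20.7
ee_pos: [0.4182, -0.2287, 0.2641]
eef_rot: [0.959, 0.057, 0.276, -0.02]
contact_force: [0.7, -0.2, -0.9]
gripper_width: 0.0237
```

```bash
python3 - <<'E'
from ret import *
st()
P,Q=target(.14); plan(P,Q,3,.9)
E
```

```text
t 20.7 p [ 0.4182 -0.2287  0.2641] y_ang -1.4498 z [ 0.528  0.07  -0.847] w 0.0237 F [ 0.74 -0.19 -0.93] j [-1.02 -0.05  1.99  0.6   1.04  0.16]
at [ 0.4182 -0.2287  0.2641] dist 0.0749 rot deg [-1.7  1.4  1.9]
{"offset": [[-0.79, 2.08, -1.14], [-0.75, 2.1, -1.12], [-0.72, 2.12, -1.11]], "delta_rot": [[-0.6, 0.5, 0.6], [-0.6, 0.5, 0.6], [-0.6, 0.5, 0.6]], "claw": [0.9, 0.9, 0.9]}
```

{"name": "apply_moves", "arguments": {
  "offset": [
    [-0.8,2.0,-1.1],
    [-0.8,2.0,-1.1],
    [-0.7,1.8,-1.0],
    [0,0,0],
    [0,0,0]
  ],
  "delta_rot": [
    [-0.6,0.5,0.6],
    [-0.6,0.5,0.6],
    [-0.4,0.3,0.5],
    [0,0,0],
    [0,0,0]
  ],
  "claw": [0.9,0.9,0.9,0.9,0.9]
}}

```text
t: 21.32
ee_pos: [0.3859, -0.294, 0.2725]
eef_rot: [0.957, 0.034, 0.286, -0.015]
contact_force: [0.0, 1.0, -0.0]
gripper_width: 0.0237
```

```bash
cat >> ret.py <<'E'
def look(tag,phi=None,L=.148):
    phi=np.radians(PHI if phi is None else phi)
    ps=get_image('side'); pt=get_image('top'); ob=get_obs(); P=ob["ee_pos"];Q=R.from_quat(ob["eef_rot"])
    for nm,p,o,sz in(('s',ps,[260,110],[100,90]),('t',pt,[315,150],[80,80])):
        f=cv2.resize(p['frame'][o[1]:o[1]+sz[1],o[0]:o[0]+sz[0]],None,fx=6,fy=6,interpolation=2)
        for PP,QQ,c in((P,Q*R.from_rotvec([0,phi,0]),(255,255,0)),(gp,Rg,(0,255,0))):
          for z0,z1,a,b in[(0,.1,.008,.011),(.1,.18,.014,.012)]:
            for z in(z0,z1):
                X=[PP+QQ.apply([a*s,b*t,L-z]) for s,t in[(1,1),(1,-1),(-1,-1),(-1,1),(1,1)]]
                cv2.polylines(f,[((proj(p,X)-o+.5)*6).astype(int)],False,c,1)
        cv2.imwrite(f'pics/{nm}{tag}.png',f)
E
python3 - <<'E'
from ret import *
st()
P,Q=target(.14); plan(P,Q,2,.9); look('20')
E
```

```text
t 21.32 p [ 0.3859 -0.294   0.2725] y_ang -1.4969 z [ 0.547  0.048 -0.836] w 0.0237 F [ 0.04  1.01 -0.01] j [-1.2  -0.02  1.95  0.63  1.11  0.05]
at [ 0.3859 -0.294   0.2725] dist 0.0079 rot deg [-0.3  0.2 -0.4]
{"offset": [[0.29, 0.07, -0.26], [0.29, 0.07, -0.26]], "delta_rot": [[-0.1, 0.1, -0.2], [-0.1, 0.1, -0.2]], "claw": [0.9, 0.9]}
```

View pics/s20.png

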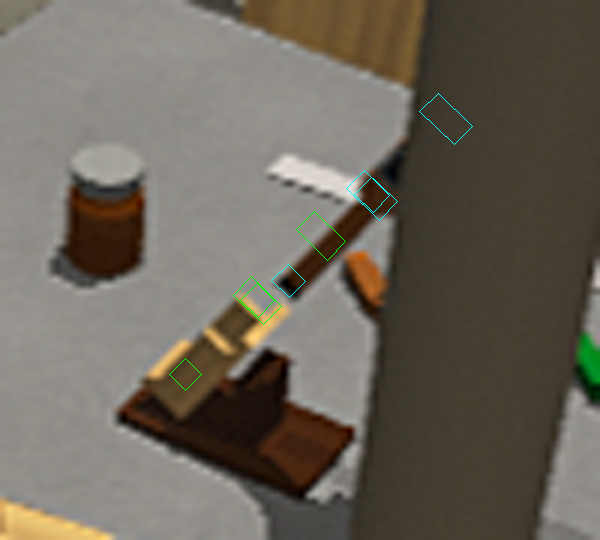

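View pics/t20.png

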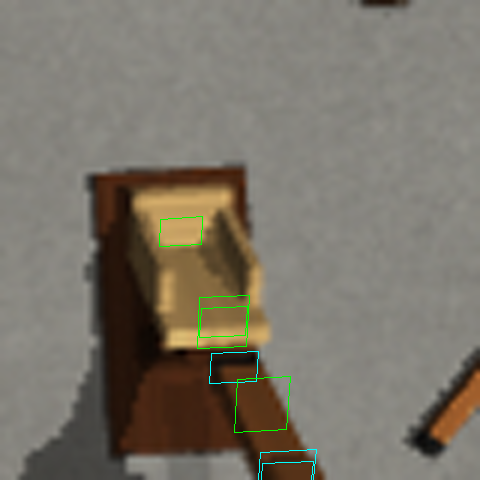

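The model (cyan) matches the held stick in both views, and green is the home pose. I'll insert along the trough axis, 3 mm clear of the back plate.

```bash
python3 - <<'E'
from ret import *
P,Q=target(.105,dx=.003); plan(P,Q,3,.9)
P2,Q2=target(.105,dx=.003);a=Q2.inv().apply(-u); print("insert dir in tool",a)
E
```

```text
at [ 0.386  -0.2938  0.2729] dist 0.0307 rot deg [-0.3  0.2 -0.3]
{"offset": [[0.21, 0.06, 1.0], [0.21, 0.06, 1.0], [0.21, 0.05, 1.0]], "delta_rot": [[-0.1, 0.1, -0.1], [-0.1, 0.1, -0.1], [-0.1, 0.1, -0.1]], "claw": [0.9, 0.9, 0.9]}
insert dir in tool [-6.27905195e-02 -1.63634736e-18  9.98026728e-01]
```

{"name": "apply_moves", "arguments": {
  "offset": [
    [0.4,0.1,0.5],
    [0.3,0.1,1.0],
    [0.1,0,1.0],
    [0,0,0]
  ],
  "delta_rot": [
    [-0.2,0.2,-0.2],
    [0,0,0],
    [0,0,0],
    [0,0,0]
  ],
  "claw": [0.9,0.9,0.9,0.9]
}}

```text
t: 21.92
ee_pos: [0.4089, -0.292, 0.2548]
eef_rot: [0.957, 0.037, 0.288, -0.013]
contact_force: [0.7, 0.2, -0.5]
gripper_width: 0.0235
```

```bash
python3 - <<'E'
from ret import *
st()
P,Q=target(.105,dx=.003); plan(P,Q,1,.9)
P,Q=target(.05,dx=.003); plan(P,Q,3,.9); look('21')
E
```

```text
t 21.93 p [ 0.4089 -0.292   0.2548] y_ang -1.492 z [ 0.55   0.047 -0.834] w 0.0235 F [ 0.7   0.22 -0.47] j [-1.14  0.02  1.97  0.65  1.04  0.05]
at [ 0.4089 -0.292   0.2548] dist 0.0041 rot deg [-0.2  0.   0. ]
{"offset": [[-0.29, 0.16, 0.24]], "delta_rot": [[-0.2, 0.0, 0.0]], "claw": [0.9]}
at [ 0.4089 -0.292   0.2548] dist 0.0576 rot deg [-0.2  0.   0. ]
{"offset": [[-0.21, 0.06, 1.91], [-0.21, 0.06, 1.91], [-0.21, 0.06, 1.91]], "delta_rot": [[-0.1, 0.0, 0.0], [-0.1, 0.0, 0.0], [-0.1, 0.0, 0.0]], "claw": [0.9, 0.9, 0.9]}
```

View pics/s21.png

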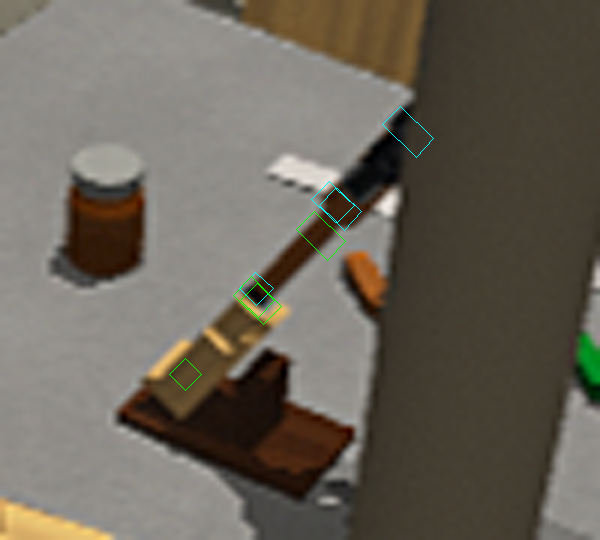

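View pics/t21.png

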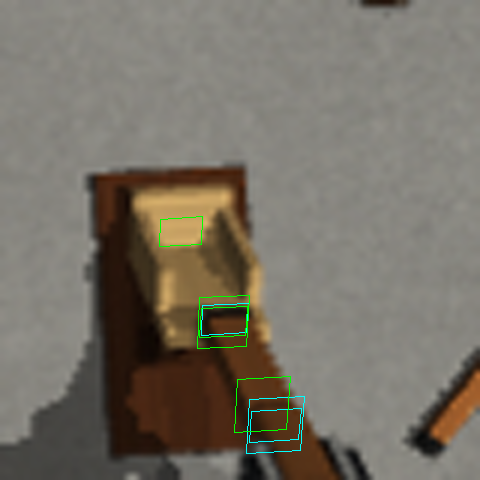

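The foot is over the trough opening, aligned, at (224,318) in the crop. Inserting.

{"name": "apply_moves", "arguments": {
  "offset": [
    [-0.3,0.1,1.5],
    [-0.2,0.1,1.8],
    [-0.1,0,1.8]
  ],
  "delta_rot": [
    [-0.2,0,0],
    [0,0,0],
    [0,0,0]
  ],
  "claw": [0.9,0.9,0.9]
}}

```text
t: 22.4
ee_pos: [0.4328, -0.2948, 0.2109]
eef_rot: [0.956, 0.036, 0.29, -0.008]
contact_force: [0.0, -0.4, -1.5]
gripper_width: 0.0238
```

```bash
python3 - <<'E'
from ret import *
st()
P,Q=target(.01,dx=.002); plan(P,Q,3,.9); look('22')
E
```

```text
t 22.4 p [ 0.4328 -0.2948  0.2109] y_ang -1.4966 z [ 0.553  0.036 -0.832] w 0.0238 F [ 0.01 -0.36 -1.52] j [-1.08  0.08  2.02  0.7   0.9   0.01]
at [ 0.4328 -0.2948  0.2109] dist 0.0479 rot deg [ 0.4 -0.1  0.1]
{"offset": [[-0.18, -0.12, 1.58], [-0.18, -0.11, 1.58], [-0.18, -0.11, 1.58]], "delta_rot": [[0.1, -0.0, 0.0], [0.1, -0.0, 0.0], [0.1, -0.0, 0.0]], "claw": [0.9, 0.9, 0.9]}
```

View pics/s22.png

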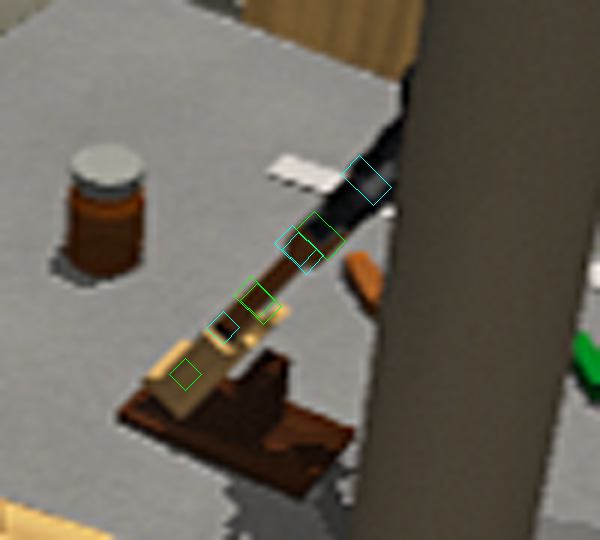

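View pics/t22.png

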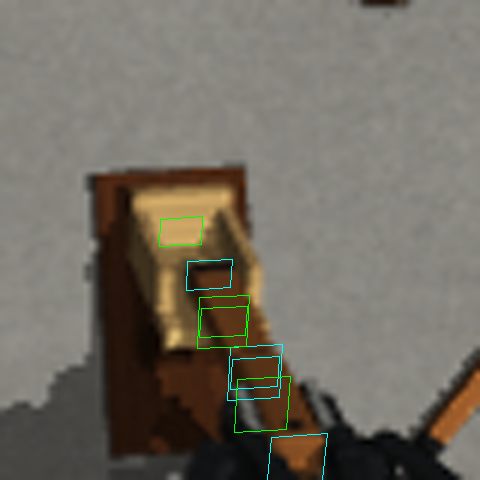

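The foot is inside the trough but about 3 mm toward the right wall. I correct sideways while going down.

{"name": "apply_moves", "arguments": {
  "offset": [
    [-0.2,-0.4,0.8],
    [-0.2,-0.2,1.4],
    [-0.1,0,1.4],
    [0,0,0]
  ],
  "delta_rot": [
    [0.3,0,0],
    [0,0,0],
    [0,0,0],
    [0,0,0]
  ],
  "claw": [0.9,0.9,0.9,0.9]
}}

```text
t: 23.0
ee_pos: [0.4485, -0.2866, 0.1761]
eef_rot: [0.957, 0.037, 0.289, -0.012]
contact_force: [0.6, 0.5, -0.5]
gripper_width: 0.0233
```

```bash
python3 - <<'E'
from ret import *
st()
P,Q=target(.002,dx=.001); plan(P,Q,3,.9); look('23')
E
```

```text
t 23.0 p [ 0.4485 -0.2866  0.1761] y_ang -1.4931 z [ 0.552  0.044 -0.833] w 0.0233 F [ 0.63  0.54 -0.46] j [-1.04  0.14  2.06  0.75  0.81 -0.04]
at [ 0.4485 -0.2866  0.1761] dist 0.0178 rot deg [-0.  -0.1  0.1]
{"offset": [[-0.04, 0.13, 0.58], [-0.04, 0.13, 0.58], [-0.04, 0.13, 0.58]], "delta_rot": [[-0.0, -0.0, 0.0], [-0.0, -0.0, 0.0], [-0.0, -0.0, 0.0]], "claw": [0.9, 0.9, 0.9]}
```

View pics/s23.png

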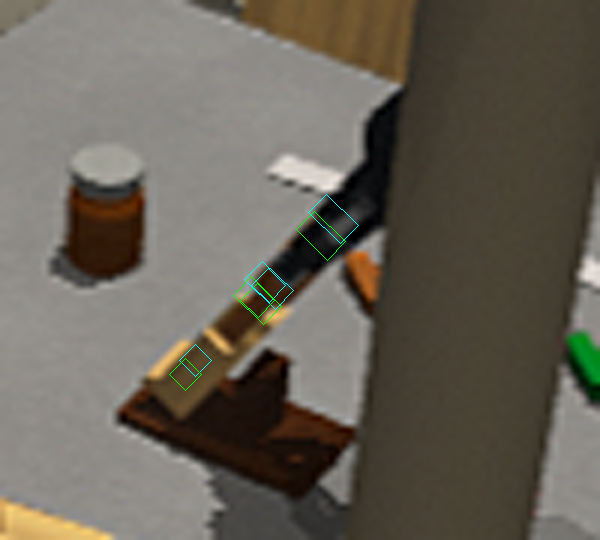

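View pics/t23.png

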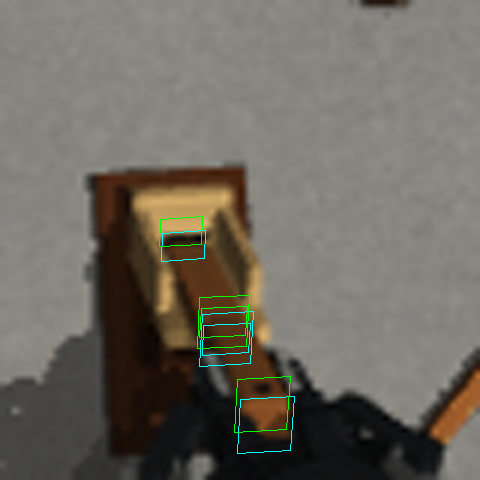

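{"name": "apply_moves", "arguments": {
  "offset": [
    [0,0.2,0.6],
    [0,0.1,0.5],
    [0,0,0.3],
    [0,0,0]
  ],
  "delta_rot": [
    [0,0,0],
    [0,0,0],
    [0,0,0],
    [0,0,0]
  ],
  "claw": [0.9,0.9,0.9,0.9]
}}

```text
t: 23.6
ee_pos: [0.4573, -0.2906, 0.1654]
eef_rot: [0.956, 0.037, 0.29, -0.01]
contact_force: [-0.5, 0.7, -0.5]
gripper_width: 0.0232
```

```bash
python3 - <<'E'
from ret import *
st()
P,Q=target(.0,dx=.0); plan(P,Q,2,.9)
E
```

```text
t 23.6 p [ 0.4573 -0.2906  0.1654] y_ang -1.4939 z [ 0.554  0.04  -0.832] w 0.0232 F [-0.47  0.67 -0.53] j [-1.03  0.16  2.07  0.78  0.78 -0.06]
at [ 0.4573 -0.2906  0.1654] dist 0.0068 rot deg [ 0.2 -0.2  0.1]
{"offset": [[-0.17, -0.05, 0.29], [-0.17, -0.04, 0.29]], "delta_rot": [[0.1, -0.1, 0.1], [0.1, -0.1, 0.1]], "claw": [0.9, 0.9]}
```

{"name": "apply_moves", "arguments": {
  "offset": [
    [-0.15,0,0.3],
    [-0.1,0,0.25],
    [0,0,0]
  ],
  "delta_rot": [
    [0,0,0],
    [0,0,0],
    [0,0,0]
  ],
  "claw": [0.9,0.9,0.9]
}}

```text
t: 23.98
ee_pos: [0.4583, -0.2905, 0.1592]
eef_rot: [0.956, 0.037, 0.29, -0.01]
contact_force: [0.4, 0.3, -0.6]
gripper_width: 0.0235
```

```bash
python3 - <<'E'
from ret import *
st()
P,Q=target(.0,dx=.0); plan(P,Q,2,.9);look('24')
E
```

```text
t 23.98 p [ 0.4583 -0.2905  0.1592] y_ang -1.4939 z [ 0.554  0.04  -0.832] w 0.0235 F [ 0.44  0.28 -0.65] j [-1.02  0.17  2.07  0.79  0.77 -0.08]
at [ 0.4583 -0.2905  0.1592] dist 0.0012 rot deg [ 0.2 -0.2  0.1]
{"offset": [[-0.04, -0.04, -0.0], [-0.04, -0.04, -0.0]], "delta_rot": [[0.1, -0.1, 0.1], [0.1, -0.1, 0.1]], "claw": [0.9, 0.9]}
```

View pics/s24.png

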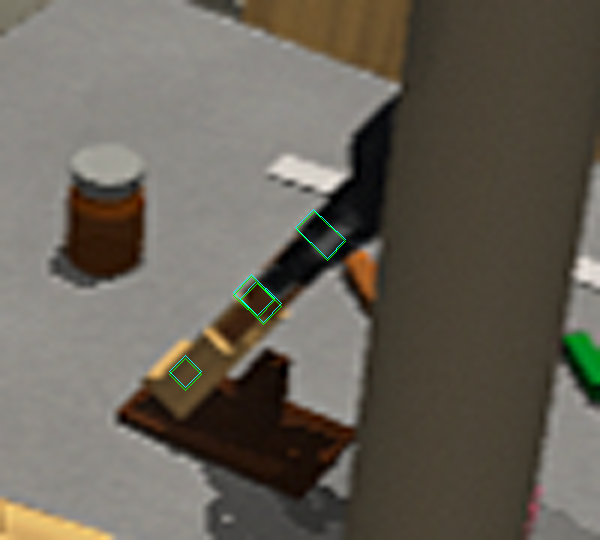

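View pics/t24.png

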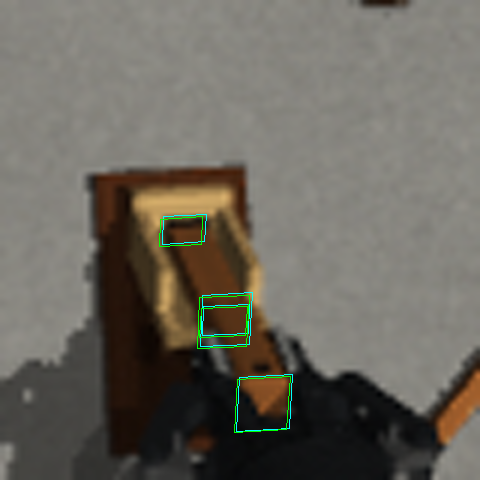

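The stick coincides with its home outline and the force is near zero. Releasing and backing away along the stick.

{"name": "apply_moves", "arguments": {
  "offset": [
    [0,0,0.1],
    [0,0,0],
    [0,0,0],
    [0,0,0],
    [0,0,0]
  ],
  "delta_rot": [
    [0,0,0],
    [0,0,0],
    [0,0,0],
    [0,0,0],
    [0,0,0]
  ],
  "claw": [0.9,0.6,0.3,0,0]
}}

```text
t: 24.7
ee_pos: [0.4593, -0.2912, 0.1598]
eef_rot: [0.956, 0.037, 0.291, -0.009]
contact_force: [0.6, 0.6, -0.0]
gripper_width: 0.085
```

```bash
python3 - <<'E'
from ret import *
st();look('25')
E
```

```text
t 24.7 p [ 0.4593 -0.2912  0.1598] y_ang -1.494 z [ 0.556  0.039 -0.831] w 0.085 F [ 0.63  0.59 -0.04] j [-1.02  0.17  2.07  0.79  0.77 -0.08]
```

View pics/t25.png

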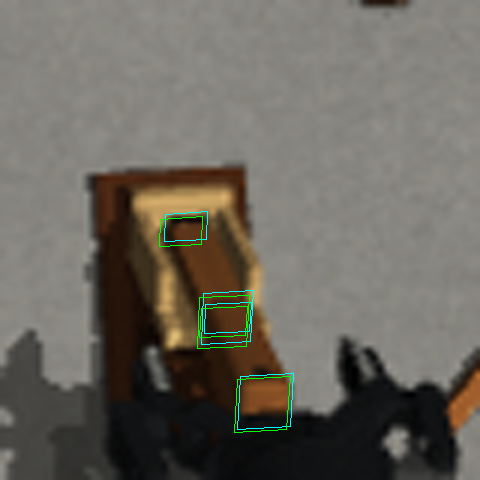

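The jaws are open (85 mm) and the stick stays in the trough. Retreating.

{"name": "apply_moves", "arguments": {
  "offset": [
    [0,0,-1.5],
    [0,0,-3],
    [0,0,-4],
    [0,0,-4],
    [0,0,-3]
  ],
  "delta_rot": [
    [0,0,0],
    [0,0,0],
    [0,0,0],
    [0,0,0],
    [0,0,0]
  ],
  "claw": [0,0,0,0,0]
}}

```text
t: 25.42
ee_pos: [0.3691, -0.296, 0.293]
eef_rot: [0.957, 0.038, 0.289, -0.01]
contact_force: [1.2, -1.1, 0.3]
gripper_width: 0.0852
```

{"name": "apply_moves", "arguments": {
  "offset": [
    [-2,0,-4],
    [-2,0,-4],
    [0,0,0],
    [0,0,0]
  ],
  "delta_rot": [
    [0,0,0],
    [0,0,0],
    [0,0,0],
    [0,0,0]
  ],
  "claw": [0,0,0,0]
}}

```text
t: 25.92
ee_pos: [0.2871, -0.3023, 0.3432]
eef_rot: [0.957, 0.037, 0.288, -0.005]
contact_force: [-0.0, -0.0, -0.5]
gripper_width: 0.0859
```

```bash
python3 - <<'E'
from ret import *
st();look('26')
p=get_image('top'); cv2.imwrite('pics/t27.png',p['frame']);  cv2.imwrite('pics/t28.png',cv2.resize(p['frame'][95:235,225:375],None,fx=4,fy=4,interpolation=2))
for n in('jar','chalk_box','thread_cone'): print(n,[(round(d['score'],2),back(p,d['xy'],0)[0].round(3)) for d in place_of(p,n)[:1]])
for n,z in(('seat',.03),('stick',.03),('stick_top',.186)): print(n,[(round(d['score'],2),back(p,d['xy'],z)[0].round(3)) for d in place_of(p,n)[:4]])
E
```

```text
t 25.93 p [ 0.2871 -0.3023  0.3432] y_ang -1.4976 z [ 0.551  0.03  -0.834] w 0.0859 F [-0.01 -0.03 -0.45] j [-1.48 -0.14  1.87  0.59  1.41 -0.09]
jar [(0.88, array([ 0.688, -0.388,  0.   ]))]
chalk_box [(0.91, array([ 0.75 , -0.241,  0.   ]))]
thread_cone [(0.65, array([0.705, 0.383, 0.   ]))]
seat [(0.86, array([ 0.54 , -0.285,  0.03 ])), (0.17, array([ 0.746, -0.238,  0.03 ]))]
stick [(0.87, array([ 0.547, -0.281,  0.03 ])), (0.69, array([ 0.233, -0.181,  0.03 ])), (0.61, array([ 0.253, -0.426,  0.03 ])), (0.56, array([ 0.431, -0.415,  0.03 ]))]
stick_top [(0.85, array([ 0.329, -0.3  ,  0.186])), (0.82, array([ 0.516, -0.438,  0.186])), (0.62, array([ 0.355, -0.445,  0.186])), (0.54, array([ 0.441, -0.299,  0.186]))]
```

View pics/s26.png

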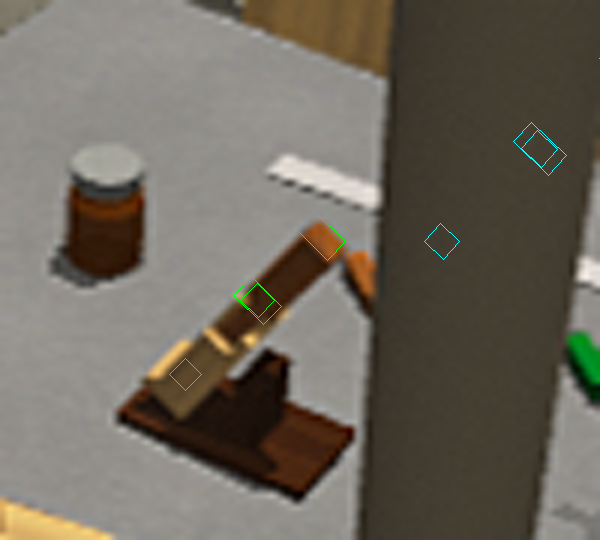

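View pics/t28.png

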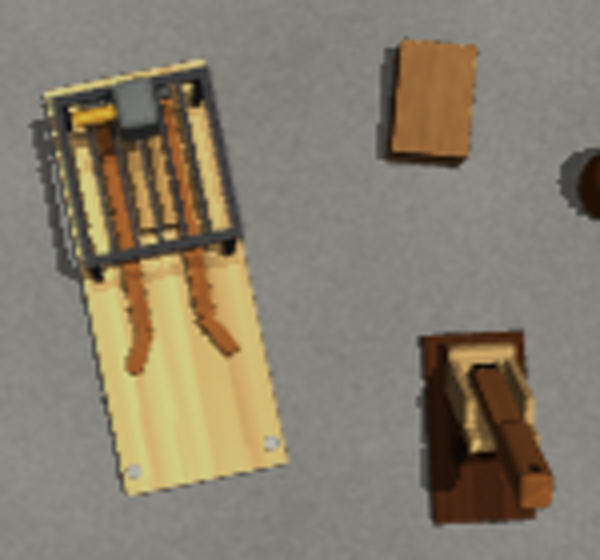

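View pics/t27.png

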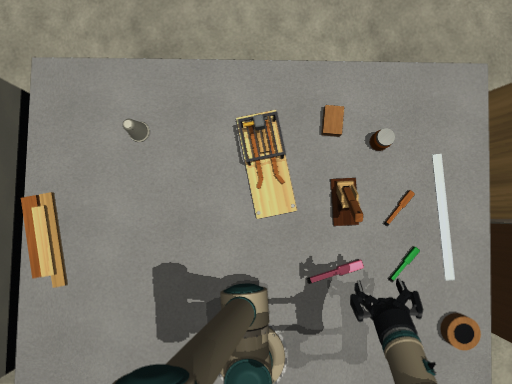

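The stick stands in its rest, and the slat shows under the guard up to the stop. I'll compare the stick with the first picture at higher zoom.

```bash
python3 - <<'E'
import cv2,numpy as np
a=cv2.imread('pics/top1.png')[165:235,325:375];b=cv2.imread('pics/t27.png')[165:235,325:375]
cv2.imwrite('pics/cmp.png',np.hstack([cv2.resize(x,None,fx=8,fy=8,interpolation=2) for x in(a,b)]))
E
```

```text
(no output)
```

View pics/cmp.png

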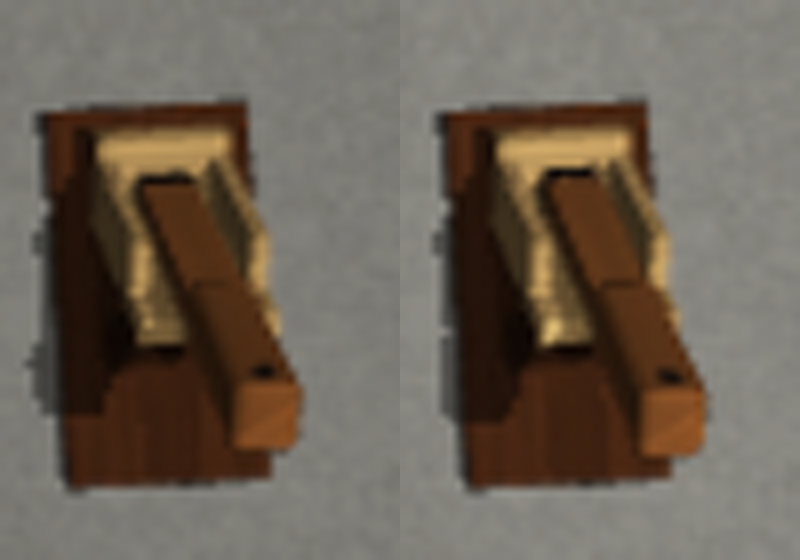

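The stick is back within about 1 px (2 to 3 mm) of its first position. The slat is unmoved at the stop, the bystanders are in place, and the robot is clear.

```bash
python3 -c "
from rig import *
print(hand_in())"
```

```text
the job is handed in; nothing more can be done
None
```

The slat is home against the stop, the stick is back in its rest, and I handed the job in about 26 s into the 72 s limit. Handing in gave no verdict.

- **Slat placed:** I laid the slat on the open deck with its centre at about jig x = -86 mm, y = 0, in line with the channel, and let go. I then took the 180 mm brown stick from its rest and left the small brown, green and pink look-alikes alone.
- **Slat pushed home:** Only the stick pushed it, leaning about 30°. At the stop the force rose to about 4 N and the slat's rear edge stayed put, measured at jig x = +50.5 mm (home is +50), y about 0.
- **Stick turned in the grip:** It turned about 3.6° in the jaws during that last push. I measured this in both views and allowed for it when putting the stick back.
- **Stick returned:** It stands handle up in its rest, foot and top within about 2–3 mm of the first picture (limits 20 and 25 mm). The jaws are open and the arm is clear of everything.
- **Bystanders:** The jar and chalk box read 9–13 mm away from their first network estimates, and the cone about 3 mm. I put the jar and box shifts down to network scatter, since the arm never went near either and both look unmoved in the pictures. I made no more exact check.

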